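# Clamp a bottle on the shaker

## Task

Clamp the amber bottle with the white cap on the shaker: turn the black knob counterclockwise to free the clamp bar, slide the bar back until the bay is wide open, and gently set the bottle down upright on the deck between the two rubber pads, near their middle. Then slide the bar up snug against the bottle and turn the knob fully clockwise to lock the bar. Never force the bar along while the knob is tight, and leave the other bottles and the beaker where they are.

Things in the scene. Friction and masses are not known exactly. Their poses are not given: they have to be found in the camera images.
- shaker: Low white bench shaker, fixed, 190 (x) x 300 (y) mm. Origin under its centre on the worktop; its y axis is the direction in which the clamp bar slides open, z up. Its flat deck (rubber mat) is 60 mm above the worktop. Across the deck near its -y end stands the fixed bar with a rubber pad; steel guide rods of 10 mm run along y at x = -79 and +79 mm, their tops 18 mm above the deck (end blocks 26 mm).
- fixed_pad (a point): Centre of the face of the fixed rubber pad (104 mm wide along shaker x, upright face looking to shaker +y), 22 mm above the deck. The fixed bar is 136 mm wide and 45 mm high above the deck.
- bar_pad (a point): Centre of the face of the sliding clamp bar's rubber pad (104 mm wide, 40 mm high, looks to shaker -y, at the fixed pad), 22 mm above the deck. The sliding bar is 45 mm high above the deck and 22 mm thick, and carries the knob behind it.
- clamp_bar (a joint): Slide of the clamp bar along shaker +y: its value is the clear gap between the two pads, 0 to 0.100 m. Free it slides with about 1.5 N and stays where it is left; locked it does not move. The bottle needs a gap over 0.048 m.
- clamp_knob (a joint): Clamp knob, turns about a vertical axis from 0 (fully clockwise from above, tight, wing across the slide) to 1.4 rad (fully counterclockwise, free, wing nearly along the slide), with stops at both ends. The bar is gripped below about 0.6 rad (fully so below 0.3) and free above. It takes about 0.2 N m to turn when free and up to 0.35 N m to tighten; it stays where it is left.
- knob_grip (a point): Grip point of the black wing knob, on its axis, 83 mm above the deck (143 mm above the worktop) and 75 mm behind (shaker +y of) bar_pad; it rides on the clamp bar. Its x axis lies along the wing and turns with the knob: the wing is 62 mm long, 16 mm thick (grip across y) and 36 mm high, from 25 mm below this point to 11 mm above it. Nothing on the carriage stands higher than 45 mm above the deck round it. The knob can be used to push and pull the bar.
- amber_center (a point): Amber bottle with a white screw cap, loose, stands upright, about 0.17 kg: 48 mm diameter and 106 mm high, straight body up to about 75 mm; this point is on its axis, half-way up (53 mm above its foot). Its place is exchanged with the other two bottles.
- white_center (a point): White bottle with a blue cap, 43 mm diameter, 95 mm high, upright; centre, half-way up. Leave alone.
- dropper_center (a point): Small amber bottle with a black dropper top, 33 mm diameter, 88 mm high, upright; centre, half-way up. Leave alone.
- beaker_center (a point): Glass beaker, 124 mm diameter, 158 mm high; centre, half-way up. Leave alone.
Things that resemble listed ones, but are neither listed nor needed, are in the scene too. What is shaped like the part that bears amber_center but purple or red is not meant.

How it is judged:
On the way, in this order (a step that is already met when the one before it is completed fails the run):
1. the knob is turned free (value of joint clamp_knob above 0.7 rad), for 0.1 s.
2. the bar is slid back so that the bay is open (value of joint clamp_bar above 0.065 m), for 0.1 s.
3. the amber bottle stands released on the deck between the pads (y of amber_center in the frame of fixed_pad above 0.022 m and y of amber_center in the frame of bar_pad below -0.022 m and x of amber_center in the frame of fixed_pad between -0.04 and 0.04 m and z of amber_center in the frame of shaker below 0.117 m and angle between amber_center's own z axis and vertical below 0.1 rad and contact force between the fingers and amber below 0.1 N), for 0.2 s.
4. the bar is slid snug against the bottle while the knob is still free (value of joint clamp_bar between 0.045 and 0.0505 m and value of joint clamp_knob above 0.5 rad), for 0.1 s.
At the end, for the whole second after the job is handed in: Amber bottle upright (0.08 rad), at rest on the deck between the pads, within 42 mm of their middle; clamp bar snug on it (gap 45 to 50.5 mm); knob within 0.2 rad of its tight stop; other bottles and beaker within 30 mm of where they were (value of joint clamp_knob below 0.2 rad and value of joint clamp_bar between 0.045 and 0.0505 m and y of amber_center in the frame of fixed_pad between 0.021 and 0.0285 m and x of amber_center in the frame of fixed_pad between -0.042 and 0.042 m and z of amber_center in the frame of shaker between 0.11 and 0.117 m and angle between amber_center's own z axis and vertical below 0.08 rad and linear speed of amber below 0.02 m/s); the robot touches nothing.
It fails at once if the bar is forced along while the knob is tight (value of joint clamp_knob below 0.3 rad and (velocity of joint clamp_bar above 0.03 m/s or velocity of joint clamp_bar below -0.03 m/s)).
It fails at once if the bottle is dropped or banged on the open shaker (contact force between amber and shaker above 60 N and value of joint clamp_bar above 0.055 m).
It fails at once if another bottle or the beaker is moved more than 30 mm (distance of any of white_center, dropper_center, beaker_center from where it was at the start of the episode above 0.03 m).
It also fails if it takes over 64 s, if anything falls off the work surface, if the arm or the gripper's body presses on something with over 40 N, if the wrist force passes 120 N, or if a joint passes its speed limit or range.

## Robot

A 6-joint arm with a two-finger parallel gripper is mounted at the origin on a cart in front of the work surface, level with it; the furniture and walls round the work are solid. World frame = base frame: x ahead of the robot, y to its left, z up, the work surface at z = 0. Lengths are in m, angles in rad, forces in N, time in s.
With the tool pointing down it reaches from about 0.375 to 0.825 m from the base axis. Payload 5.5 kg.
Tool frame: the origin (TCP) lies midway between the tips of the shut fingers; the grasp point (between the pads) lies manip.pinch_z behind it (manip.pinch_z is the distance from the TCP to the grasp point, in m); z points along the fingers, y is the direction in which the jaws open and shut (so a half turn about z gives the same grasp; the last joint's range is limited). The gripper opens to 85 mm and grips with 20 to 120 N. Pads are 22 mm wide; open, the fingers measure 114 mm over their backs; the gripper's body (76 mm by 85 mm) begins 54 mm behind the grasp point. The pads swing forward as they close: fully open they stand 13 mm farther back than shut.
Start: joints at [0, 0.314, -0.047, 1.21, 0, 1.571], TCP at [0.6, -0, 0.204] pointing down, gripper open.
Joint ranges: [-2.67, 2.67], [-0.69, 1.73], [-1.03, 1.25], [-2.08, 2.16], [-1.42, 1.45], [-3.14, 3.14]. Speed limits (rad/s): [2.39, 2.39, 3.01, 3.14, 3.14, 3.14].

## Interface

Orientations are given as a rotation vector (axis times angle).
In Python, from rig import manip gives the robot as it stands. The module is installed in compiled form; this text tells all that it offers.
- The arm moves only by the tool carry_out, never from a script. Its argument "increments" is a list that holds one entry, the list of rows, each a list of 4 numbers: the shift along the tool's x, y, z in cm, then the turn about the tool's z in rad. A call has 1 to 20 rows; each row shifts and turns the commanded pose from where the row before left it, along the tool's axes as they then stand; what a row does not reach is not made up. A row lasts 1/12 s, in which the tool goes at most 41.7 mm and 7.16 degrees, less where a joint would pass 70% of its speed; a pose out of reach is approached as far as the arm can. A call with a gripper value outside its range is refused whole. "gripper" is the closure in counts, from 0 (fully open) to 255 (shut), set as the call begins (left out, the last holds). The fingers move at their own pace and stop on an object; the grip force is fixed at half the most. Time passes only in rows, so rows that do not move let the fingers close. It gives the time, the measured TCP pose, the force and the opening at its end, in the units of the state.
- manip.state(): the state, without advancing time (a new reading comes with each control period).
- manip.capture(name): name is "scene" or "side" or "wrist"; returns the picture (384x512x3 uint8, red, green, blue); there is no depth.
- manip.get_calibration(name): a dict with "fov_y" (degrees; the focal length in pixels is half the picture's height over the tangent of half this angle, whatever the lens; pixels are square), "cx", "cy" (the principal point, pixels), "k1" (the pictures are not rectified: a ray, as slopes to the right and down, at radius r is drawn at 1 + k1 r^2 times it, then the intrinsics apply), "T" (4x4, takes a point from camera to world coordinates); the wrist camera has in their place "hand_eye" (4x4, takes a point from camera to tool coordinates, whose origin is the TCP and whose axes are the flange's). Camera axes: x right, y up, looking along -z (the intrinsics and any distortion apply to the point x, -y, -z); pixel columns grow to the right and rows downward; lengths in m; the calibration is good to about 2 mm. A picture is of the moment at which its call begins: read the wrist's pose just before it. get_calibration takes no time and is no camera call.
- manip.finish_job(): hands the job in, once; it reports no verdict.
The state is a dict: "time_s": time; "joint_pos": joint angles; "joint_velocities": joint speeds; "joint_efforts": joint torques, N m; "tcp_pos": TCP position; "tcp_rot": TCP orientation; "contact_force": force on the tool from outside, world axes, zero at the start; "wrist_torque": the same for the moment, N m; "opening": finger opening in m.
Only numpy, scipy, OpenCV 4.12 (cv2) and the standard library are available. Lean on these libraries where they do the work, as an engineer would, in place of code of your own. Each camera call takes 0.05 s, during which the arm holds its last target.

## Working session

There is one attempt and no reset: what is moved stays moved. The work goes in short steps, Python scripts to look and compute and a tool call to move; the robot and the scene stay as the last step left them, time stands still between calls to the robot, and variables do not carry over. Pictures are saved under pics/ and viewed, and the job is handed in when it is done.

Besides the shell and the picture viewer there is one more tool, called after "Call:" as name(argument=value, ...) on one line, values as JSON. carry_out: Moves the arm, as the interface text tells. Its arguments: {"type":"object","properties":{"increments":{"type":"array"},"gripper":{"type":"number"}},"required":["increments"]}

```bash
mkdir -p pics
cat > h.py <<'E'
from rig import manip
import numpy as np, cv2
from scipy.spatial.transform import Rotation as R
def save(n,img,s=1):
    cv2.imwrite('pics/'+n+'.png',cv2.cvtColor(img,cv2.COLOR_RGB2BGR))
def camT(c,st=None):
    if 'T' in c: return np.array(c['T'])
    T=np.eye(4);T[:3,:3]=R.from_rotvec(st['tcp_rot']).as_matrix();T[:3,3]=st['tcp_pos'];return T@np.array(c['hand_eye'])
def ray(name,u,v,st=None):
    c=manip.get_calibration(name);f=192/np.tan(np.radians(c['fov_y'])/2)
    d=np.array([(u-c['cx'])/f,(v-c['cy'])/f]);p=d.copy()
    for _ in range(30): p=d/(1+c['k1']*(p@p))
    T=camT(c,st);w=T[:3,:3]@np.array([p[0],-p[1],-1.]);return T[:3,3],w/np.linalg.norm(w)
def onz(name,u,v,z,st=None):
    o,d=ray(name,u,v,st);return o+d*(z-o[2])/d[2]
def proj(name,P,st=None):
    c=manip.get_calibration(name);f=192/np.tan(np.radians(c['fov_y'])/2)
    T=np.linalg.inv(camT(c,st));q=T[:3,:3]@np.array(P)+T[:3,3];x=np.array([q[0],-q[1]])/-q[2];x=x*(1+c['k1']*(x@x));return x*f+[c['cx'],c['cy']]
def tri(a,b):
    (o1,d1),(o2,d2)=a,b
    A=np.stack([d1,-d2],1);t=np.linalg.lstsq(A,o2-o1,rcond=None)[0]
    p,q=o1+d1*t[0],o2+d2*t[1];return (p+q)/2,np.linalg.norm(p-q)
E
python3 - <<'E'
from h import *
s=manip.state();print(s, getattr(manip,'pinch_z',None))
for n in('scene','side','wrist'):
    save(n+'0',manip.capture(n)); c=manip.get_calibration(n);print(n,c)
E
```

```text
{'time_s': 0.0, 'joint_pos': array([-4.43639445e-06,  3.14227684e-01, -4.80724455e-02,  1.21020383e+00,
       -2.39737866e-05,  1.57078327e+00]), 'joint_velocities': array([-3.31327054e-05, -1.43741174e-03, -4.50421240e-04, -5.43514709e-04,
       -4.91665484e-04,  4.22488376e-04]), 'joint_efforts': array([ 1.69644722e-03, -5.39594257e+01,  3.39749372e+01,  1.94567809e-02,
        9.49871333e-05,  6.01428906e-05]), 'tcp_pos': array([ 5.99375264e-01, -1.12512702e-05,  2.02936521e-01]), 'tcp_rot': array([-2.22058963e+00, -2.22060881e+00,  1.92258173e-03]), 'contact_force': array([0.33734463, 0.35300405, 0.03934534]), 'wrist_torque': array([ 0.08473753,  0.05945398, -0.00332828]), 'opening': 0.08577495759095527} 0.0187
scene {'fov_y': 46.37032390928825, 'cx': 254.56349878867326, 'cy': 185.80138522074287, 'k1': -0.14534724777806982, 'T': array([[-0.80383198,  0.44449117, -0.39532486, -0.18298037],
       [-0.59484517, -0.59654804,  0.53878535,  0.88880359],
       [ 0.00365506,  0.66824998,  0.74392782,  1.31062233],
       [ 0.        ,  0.        ,  0.        ,  1.        ]])}
side {'fov_y': 52.12470770531842, 'cx': 255.9415601537994, 'cy': 194.10965042625736, 'k1': 0.03499550835307381, 'T': array([[-0.89046672,  0.28450909, -0.35513883, -0.00116427],
       [-0.45503734, -0.55129802,  0.69929358,  0.91022058],
       [ 0.00316805,  0.78429909,  0.6203748 ,  0.89216153],
       [ 0.        ,  0.        ,  0.        ,  1.        ]])}
wrist {'fov_y': 69.40148001593693, 'cx': 250.25222895376083, 'cy': 190.21105758910434, 'k1': -0.015042143029732473, 'hand_eye': array([[ 3.16348559e-04,  9.53730114e-01,  3.00663880e-01,
         7.61875631e-02],
       [ 9.99999856e-01, -4.32005316e-04,  3.18189090e-04,
         2.65975455e-04],
       [ 4.33354911e-04,  3.00663737e-01, -9.53730114e-01,
        -1.70460592e-01],
       [ 0.00000000e+00,  0.00000000e+00,  0.00000000e+00,
         1.00000000e+00]])}
```

View pics/scene0.png

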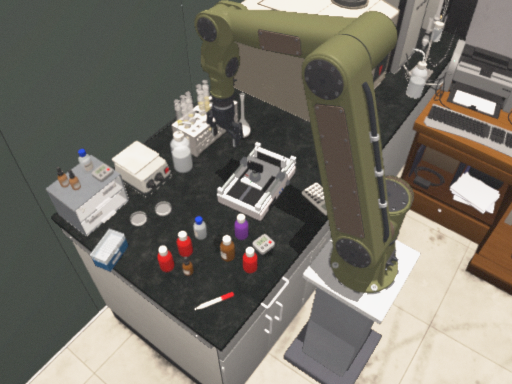

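View pics/side0.png

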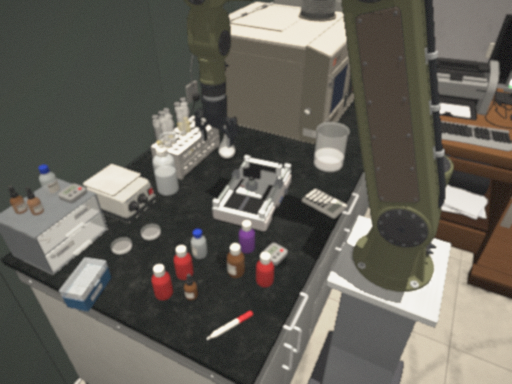

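View pics/wrist0.png

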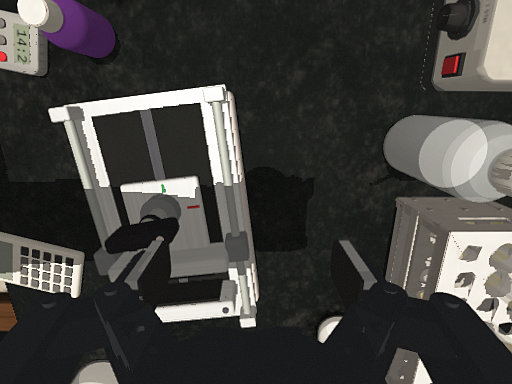

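Run:
```python
from h import *
s=cv2.imread('pics/side0.png');cv2.imwrite('pics/side0z.png',cv2.resize(s[140:310,140:310],(800,600)[:1]*2 and (600,600),interpolation=cv2.INTER_CUBIC))
s=cv2.imread('pics/scene0.png');cv2.imwrite('pics/scene0z.png',cv2.resize(s[140:280,150:310],None,fx=4,fy=4,interpolation=cv2.INTER_CUBIC))
s=cv2.imread('pics/wrist0.png');cv2.imwrite('pics/wrist0z.png',cv2.resize(s[70:340,30:290],None,fx=2.2,fy=2.2,interpolation=cv2.INTER_CUBIC))
```

```text
(no output)
```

View pics/side0z.png

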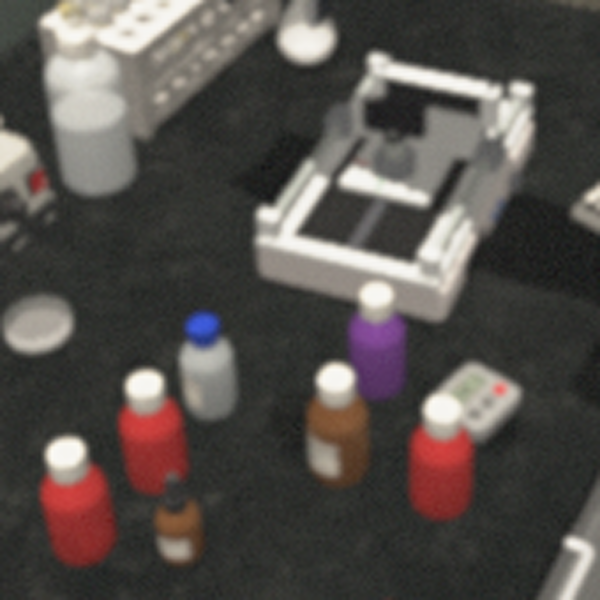

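View pics/scene0z.png

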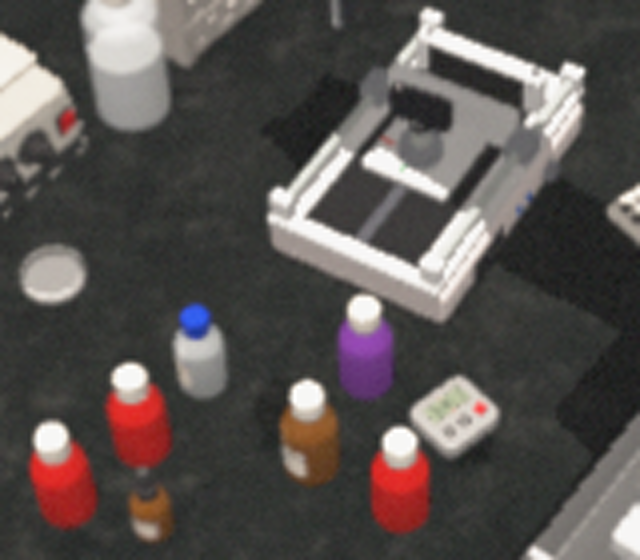

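View pics/wrist0z.png

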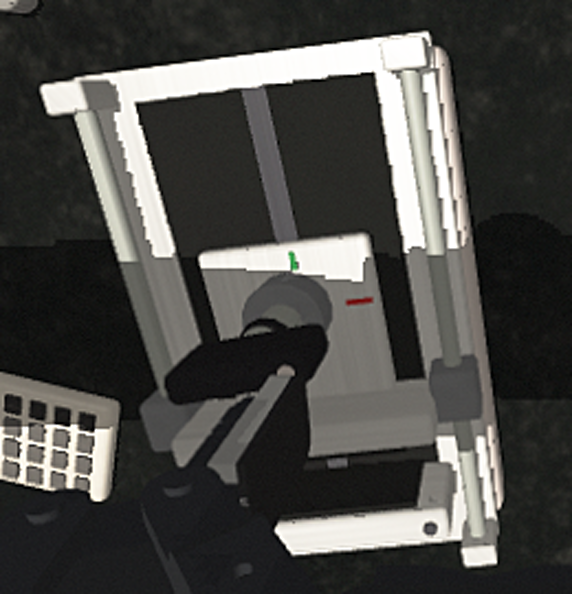

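Run:
```python
from h import *
s=manip.state()
W=lambda x,y,z:onz('wrist',30+x/2.2,70+y/2.2,z,s)
S=lambda x,y:('scene',150+x/4,140+y/4)
D=lambda x,y:('side',140+x*170/600,140+y*170/600)
tl=W(78,95,.086);tr=W(407,52,.086);br=W(480,555,.086)
print('blocks wrist',tl,tr,br,np.linalg.norm(tl-tr),np.linalg.norm(tr-br))
print('ang',np.degrees(np.arctan2(*(tr-tl)[[1,0]])),np.degrees(np.arctan2(*(tr-br)[[1,0]])))
for n,a in(('scene',[S(283,200),S(436,262),S(432,18),S(572,75)]),('side',[D(268,215),D(432,258),D(378,62),D(522,92)])):
    P=[onz(*q,.086) for q in a];print(n,np.round(P,4))
print('wing ends top',W(170,380,.154),W(322,335,.154))
# bottle amber
for nm,a,b,z in(('cap',S(308,390),D(336,375),.1),('foot',S(310,478),D(337,478),0),('body',S(310,445),D(337,440),.05),('red',S(400,438),D(442,405),.1),('purple',S(364,305),D(377,292),.1),('redL',S(130,375),D(146,382),.1)):
    print(nm,tri(ray(*a),ray(*b)),onz(*a,z),onz(*b,z))
```

```text
blocks wrist [0.41316134 0.06683605 0.086     ] [0.56489742 0.08494574 0.086     ] [ 0.59693129 -0.19235951  0.086     ] 0.15281295813568294 0.2791493699298851
ang 6.806052036848329 96.5895104576665
scene [[ 0.5543  0.092   0.086 ]
 [ 0.3996  0.0677  0.086 ]
 [ 0.5891 -0.1853  0.086 ]
 [ 0.432  -0.2012  0.086 ]]
side [[ 0.5592  0.0925  0.086 ]
 [ 0.399   0.0773  0.086 ]
 [ 0.5903 -0.18    0.086 ]
 [ 0.4318 -0.1983  0.086 ]]
wing ends top [ 0.4726623  -0.04203795  0.154     ] [ 0.53587238 -0.02209575  0.154     ]
cap (array([0.39976372, 0.24749107, 0.09450487]), np.float64(0.0003296748255203671)) [0.39694917 0.25041173 0.1       ] [0.39718419 0.25201402 0.1       ]
foot (array([ 0.39108881,  0.26459992, -0.00836118]), np.float64(0.0035239717312679163)) [0.38554153 0.26885551 0.        ] [3.89352050e-01 2.70129318e-01 1.11022302e-16]
body (array([0.39531752, 0.25605584, 0.02810071]), np.float64(0.002213367514772759)) [0.38425107 0.26703328 0.05      ] [0.38645513 0.27235103 0.05      ]
red (array([0.30805048, 0.24320878, 0.10070865]), np.float64(0.0010584995289676625)) [0.30776728 0.24296395 0.1       ] [0.30889541 0.24241357 0.1       ]
purple (array([0.41351772, 0.15310495, 0.10112814]), np.float64(0.0002836790515262078)) [0.41423174 0.15239549 0.1       ] [0.41394965 0.15206831 0.1       ]
redL (array([0.52281448, 0.32947363, 0.10410634]), np.float64(0.00033270214351348174)) [0.52503094 0.32755734 0.1       ] [0.52573614 0.32644209 0.1       ]
```

Call:
carry_out(increments=[[[-1,-3.2,-0.6,0],[-1,-3.2,-0.6,0],[-1,-3.2,-0.6,0],[-1,-3.2,-0.6,0],[-1,-3.2,-0.6,0],[0,0,0,0.12],[0,0,0,0.12],[0,0,0,0.12],[0,0,0,0.12],[0,0,0,0.12],[0,0,0,0.12],[0,0,0,0.12],[0,0,0,0.12],[0,0,0,0.12],[0,0,0,0.12],[0,0,0,0],[0,0,0,0]]])

```text
time_s: 1.57
tcp_pos: [0.4398, -0.05, 0.2336]
tcp_rot: [-3.087, -0.584, 0.001]
contact_force: [0.2, -0.2, 0.1]
opening: 0.0854
```

Run:
```python
from h import *
s=manip.state();print(s['tcp_pos'],s['joint_pos'],R.from_rotvec(s['tcp_rot']).as_matrix().round(3))
im=manip.capture('wrist');save('wrist1',im);np.save('s1.npy',np.r_[s['tcp_pos'],s['tcp_rot']])
```

```text
[ 0.43983252 -0.04998581  0.23364917] [-1.13154353e-01  5.42028697e-03 -3.45080737e-01  1.22063047e+00
 -9.25353453e-06  2.65430904e+00] [[ 0.931  0.365 -0.   ]
 [ 0.365 -0.931  0.   ]
 [-0.    -0.    -1.   ]]
```

View pics/wrist1.png

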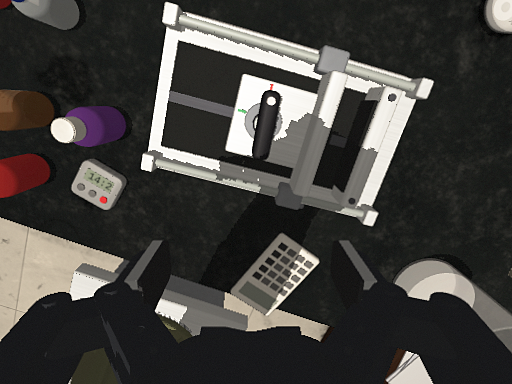

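Run:
```python
from h import *
s=cv2.imread('pics/wrist1.png');cv2.imwrite('pics/w1z.png',cv2.resize(s[0:230,135:440],None,fx=2.6,fy=2.6,interpolation=cv2.INTER_CUBIC))
```

```text
(no output)
```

View pics/w1z.png

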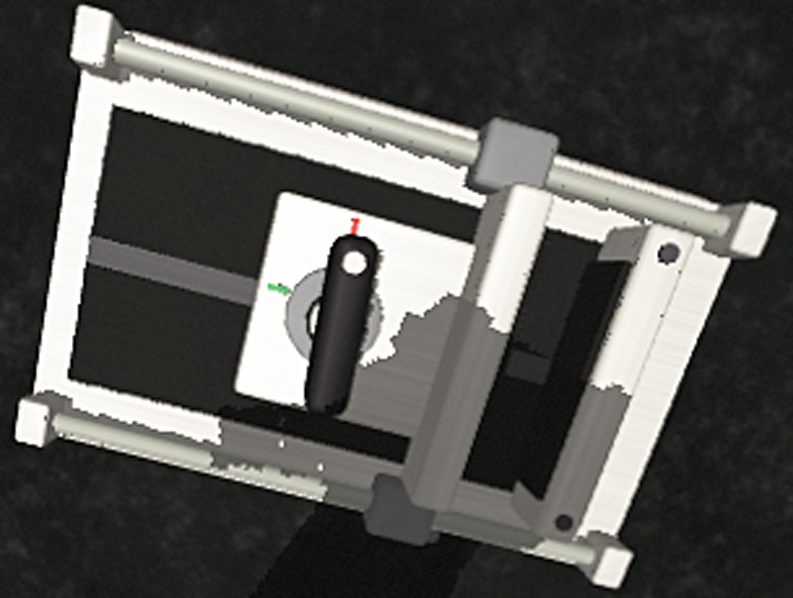

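Run:
```python
from h import *
a=np.load('s1.npy');s=dict(tcp_pos=a[:3],tcp_rot=a[3:])
W=lambda x,y,z:onz('wrist',135+x/2.6,y/2.6,z,s)
B=np.array([W(92,35,.086),W(755,230,.086),W(35,418,.086),W(612,565,.086)]);print(B.round(4))
# order: +y/+x, -y/+x, +y/-x, -y/-x
for i,j in((1,0),(3,2)): d=B[i]-B[j];print(np.linalg.norm(d),np.degrees(np.arctan2(*-d[[1,0]]))-90)
for i,j in((0,2),(1,3)): d=B[i]-B[j];print(np.linalg.norm(d),np.degrees(np.arctan2(d[1],d[0])))
print('ctr',B.mean(0))
e1,e2=W(357,236,.154),W(325,410,.154);print('wing',e1,e2,(e1+e2)/2,np.linalg.norm(e1-e2),np.degrees(np.arctan2(*(e1-e2)[[1,0]])))
y=np.radians(6.7);X=np.array([np.cos(y),np.sin(y)]);Y=np.array([-np.sin(y),np.cos(y)]);c=B.mean(0)[:2]
def loc(p):return ((p[:2]-c)@X,(p[:2]-c)@Y)
print('knob local',loc((e1+e2)/2))
# bars top at z=.105 : edges
for nm,p in dict(sl_front_t=(552,190),sl_front_b=(455,510),sl_back=(488,195),fix_pad_t=(632,262),fix_b=(548,535),fixbar_front_t=(645,235)).items(): print(nm,loc(W(*p,.105)))
```

```text
[[ 0.5625  0.084   0.086 ]
 [ 0.5955 -0.1939  0.086 ]
 [ 0.4082  0.0644  0.086 ]
 [ 0.4399 -0.2114  0.086 ]]
0.2797668385002631 6.7726980156967045
0.2776674794525345 6.559459609951631
0.15556592077768516 7.209505372760311
0.1565974710003517 6.437806200886141
ctr [ 0.50154638 -0.06421332  0.086     ]
wing [ 0.5276271 -0.0364336  0.154    ] [ 0.47035361 -0.04832637  0.154     ] [ 0.49899036 -0.04237998  0.154     ] 0.05849521351909878 11.730695671333525
knob local (np.float64(8.738852657126382e-06), np.float64(0.02198244166520498))
sl_front_t (np.float64(0.06733405407383977), np.float64(-0.04651536889325732))
sl_front_b (np.float64(-0.06598339360489663), np.float64(-0.051486067097984534))
sl_back (np.float64(0.05925397068175242), np.float64(-0.02322789153726496))
fix_pad_t (np.float64(0.05062521833962011), np.float64(-0.08662719418565683))
fix_b (np.float64(-0.06659041538013753), np.float64(-0.09518343822754641))
fixbar_front_t (np.float64(0.06138964790180616), np.float64(-0.08769261287272496))
```

Call:
carry_out(increments=[[[0,0,0,0.085],[0,0,0,0.085],[3,0.23,0,0],[2.95,0.23,0,0],[0,0,0,0],[0,0,2.2,0],[0,0,2.2,0],[0,0,2.2,0],[0,0,2.2,0],[0,0,2.0,0],[0,0,0,0],[0,0,0,0]]])

```text
time_s: 2.62
tcp_pos: [0.4979, -0.0426, 0.1252]
tcp_rot: [-3.125, -0.317, 0.004]
contact_force: [0.2, 0.1, 1.0]
opening: 0.0854
```

Run:
```python
from h import *
save('wrist2',manip.capture('wrist'));a=manip.capture('side')[140:310,140:310];save('side2',cv2.resize(a,None,fx=3.5,fy=3.5))
```

```text
(no output)
```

View pics/wrist2.png

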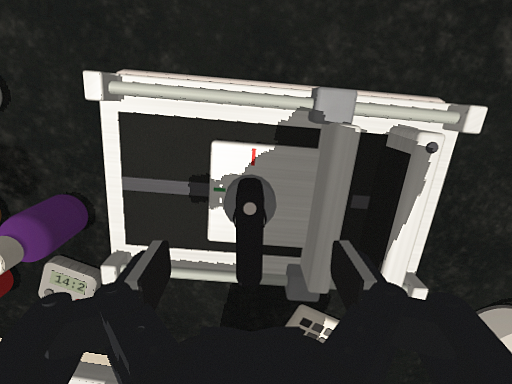

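Call:
carry_out(gripper=255, increments=[[[0,0,0,0],[0,0,0,0],[0,0,0,0],[0,0,0,0],[0,0,0,0],[0,0,0,0],[0,0,0,0],[0,0,0,0],[0,0,0,0],[0,0,0,0]]])

```text
time_s: 3.55
tcp_pos: [0.4993, -0.0419, 0.1262]
tcp_rot: [-3.124, -0.315, -0.001]
contact_force: [-1.7, 4.4, 5.1]
opening: 0.0103
```

Call:
carry_out(increments=[[[0,0,0,-0.05],[0,0,0,-0.1],[0,0,0,-0.1],[0,0,0,-0.1],[0,0,0,-0.1],[0,0,0,-0.1],[0,0,0,-0.1],[0,0,0,-0.1],[0,0,0,-0.1],[0,0,0,-0.1],[0,0,0,-0.1],[0,0,0,-0.1],[0,0,0,0],[0,0,0,0]]])

```text
time_s: 4.72
tcp_pos: [0.5004, -0.0431, 0.1267]
tcp_rot: [2.45, 1.963, 0.002]
contact_force: [-0.1, 0.7, 7.2]
opening: -0.0001
```

Run:
```python
from h import *
s=manip.state();print(s['wrist_torque'],s['joint_pos'])
save('wrist3',manip.capture('wrist'));a=manip.capture('side')[140:310,140:310];save('side3',cv2.resize(a,None,fx=3.5,fy=3.5))
```

```text
[ 0.0115093  -0.04390441  0.03881751] [-8.53276412e-02  1.75754149e-01 -4.06488206e-01  9.86103516e-01
 -9.27446290e-04  1.70522062e+00]
```

View pics/wrist3.png

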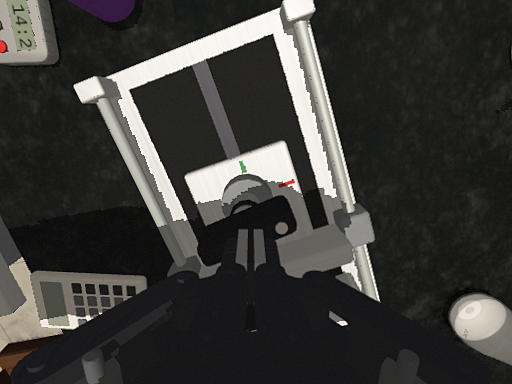

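View pics/side3.png

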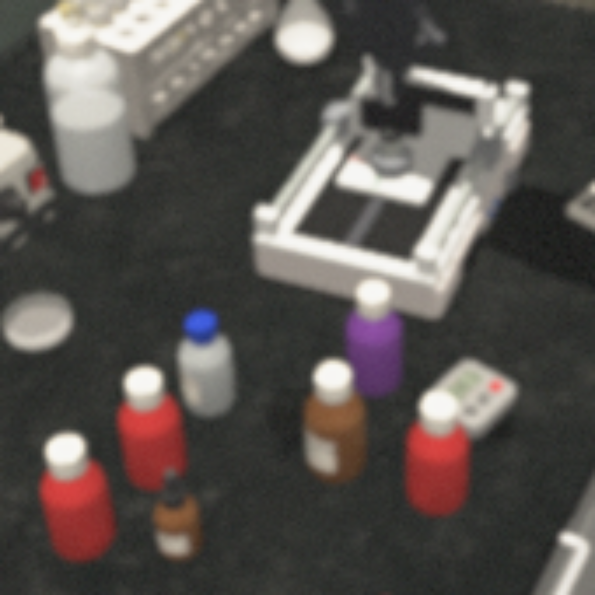

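Run:
```python
from h import *
a=np.load('s1.npy');s1=dict(tcp_pos=a[:3],tcp_rot=a[3:])
s2=dict(tcp_pos=[.4979,-.0426,.1252],tcp_rot=[-3.125,-.317,.004])
print(tri(ray('wrist',135+354/2.6,262/2.6,s1),ray('wrist',249.5,208.5,s2)))
s=manip.state()
print(s['tcp_pos'],s['contact_force'])
print(tri(ray('wrist',135+354/2.6,262/2.6,s1),ray('wrist',281.5,228.5,s)))
s=cv2.imread('pics/wrist3.png');cv2.imwrite('pics/w3z.png',cv2.resize(s[130:330,140:400],None,fx=3,fy=3,interpolation=cv2.INTER_CUBIC))
s=cv2.imread('pics/wrist2.png');cv2.imwrite('pics/w2z.png',cv2.resize(s[130:330,140:400],None,fx=3,fy=3,interpolation=cv2.INTER_CUBIC))
```

```text
(array([ 0.51907845, -0.03832996,  0.15509705]), np.float64(0.00015865397356283845))
[ 0.50041406 -0.04314785  0.12670463] [ 0.85316922 -0.30788561  5.63469528]
(array([ 0.51944465, -0.03843331,  0.1549068 ]), np.float64(0.0007155839691681118))
```

View pics/w3z.png

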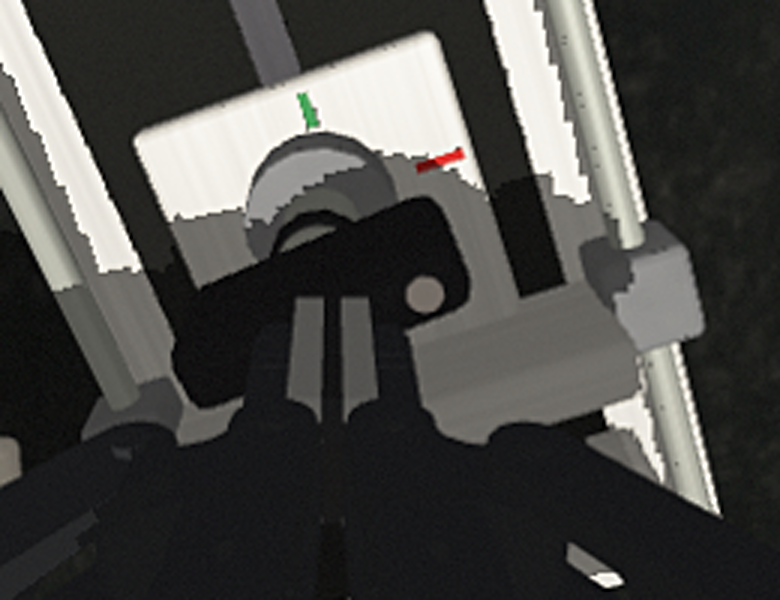

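View pics/w2z.png

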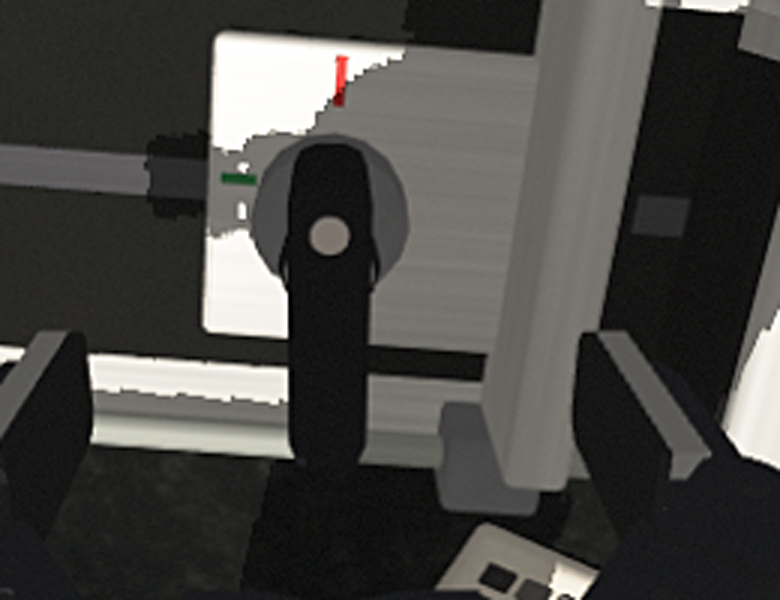

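Run:
```python
from h import *
s=manip.state()
Rm=R.from_rotvec(s['tcp_rot']).as_matrix()
for dz in(0,-.0187,-.03):print(dz,proj('wrist',s['tcp_pos']+Rm@[0,0,dz],s),proj('wrist',s['tcp_pos']+Rm@[.011,0,dz],s))
print(proj('wrist',[.499,-.0424,.154],s),proj('wrist',[.499,-.0424,.118],s), [proj('side',s['tcp_pos']),proj('side',[.499,-.0424,.154])])
```

```text
0 [249.70044771 222.2898447 ] [249.6956405  206.91261193]
-0.0187 [249.62785338 234.99213858] [249.62100179 218.20942063]
-0.03 [249.57602982 244.06253991] [249.56752731 226.30503469]
[247.02602958 241.15068833] [247.48869291 216.60987618] [array([251.40593427, 173.89526053]), array([251.64628853, 167.40348567])]
```

```bash
python3 - <<'E'
from h import *
s2=dict(tcp_pos=np.array([.4979,-.0426,.1252]),tcp_rot=[-3.125,-.317,.004])
Rm=R.from_rotvec(s2['tcp_rot']).as_matrix()
for dz in(0,-.013,-.03,-.045):print(dz,[proj('wrist',s2['tcp_pos']+Rm@[x,y,dz],s2).round(0) for x,y in((.011,-.043),(.011,.043))])
E
python3 - <<'E'
from h import *
for n in('side','scene'):
    a=manip.capture(n)
    u,v=(250,170) if n=='side' else (250,170)
    save(n+'4',cv2.resize(a[110:240,170:330],None,fx=4.5,fy=4.5,interpolation=cv2.INTER_CUBIC))
E
```

```text
0 [array([184., 207.]), array([315., 207.])]
-0.013 [array([180., 214.]), array([320., 215.])]
-0.03 [array([172., 226.]), array([327., 226.])]
-0.045 [array([164., 239.]), array([335., 239.])]
```

View pics/side4.png

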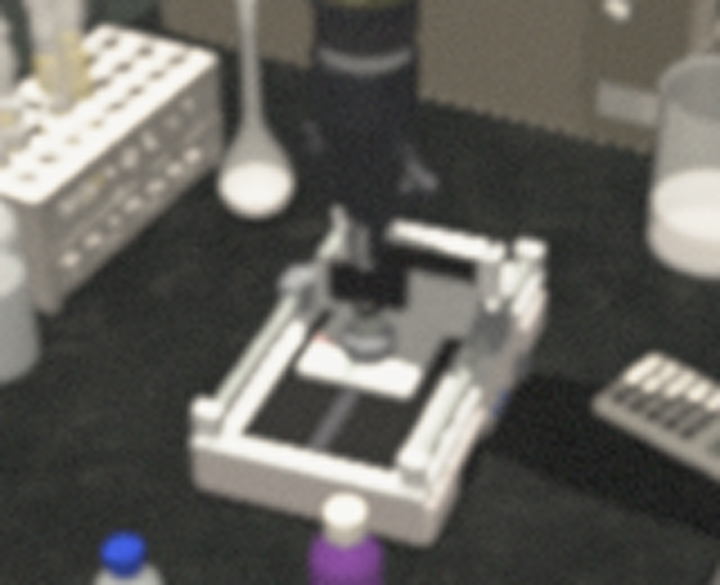

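View pics/scene4.png

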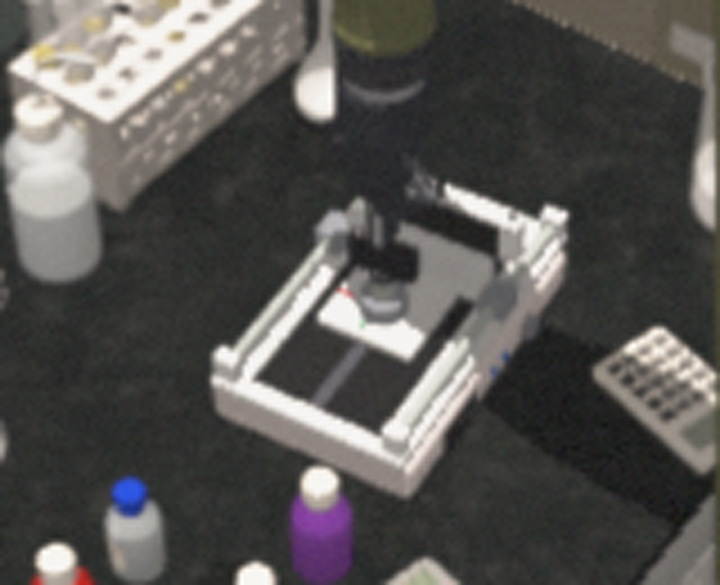

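Call:
carry_out(gripper=0, increments=[[[0,0,-2,0],[0,0,-2,0],[0,0,0,0.115],[0,0,0,0.115],[0,0,0,0.115],[0,0,0,0.115],[0,0,0,0.115],[0,0,0,0.115],[0,0,0,0.115],[0,0,0,0.115],[0,0,0,0.115],[0,0,0,0.115],[0,0,2,0],[0,0,2,0],[0,0,1.5,0],[0,0,1,0],[0,0,0.7,0],[0,0,0,0],[0,0,0,0]]])

```text
time_s: 6.5
tcp_pos: [0.4993, -0.0428, 0.094]
tcp_rot: [3.126, 0.315, -0.0]
contact_force: [0.1, -0.3, -0.4]
opening: 0.0856
```

Run:
```python
from h import *
s=manip.state();print(s['tcp_pos'],s['tcp_rot'])
a=manip.capture('wrist');save('wrist5',a)
a=manip.capture('side');save('side5',cv2.resize(a[110:240,170:330],None,fx=4.5,fy=4.5,interpolation=cv2.INTER_CUBIC))
```

```text
[ 0.49932141 -0.04277015  0.09395011] [ 3.12559555e+00  3.14775162e-01 -2.18223872e-04]
```

View pics/wrist5.png

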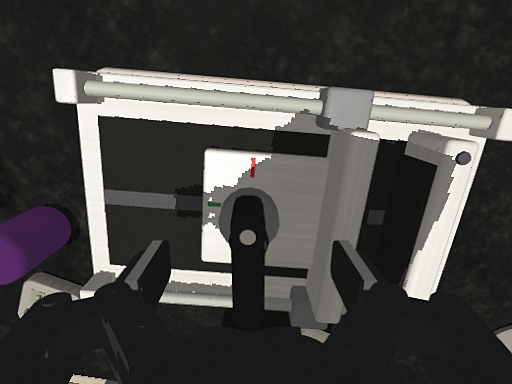

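View pics/side5.png

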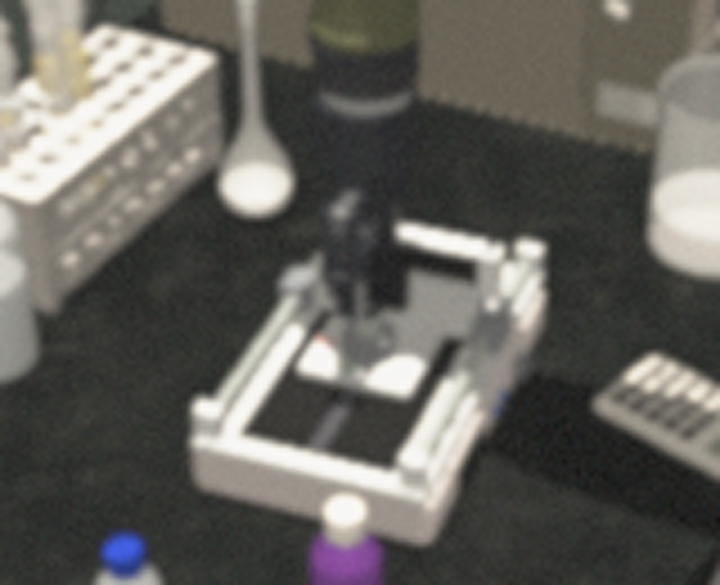

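Call:
carry_out(gripper=255, increments=[[[0,0,0,0],[0,0,0,0],[0,0,0,0],[0,0,0,0],[0,0,0,0],[0,0,0,0],[0,0,0,0],[0,0,0,0],[0,0,0,0],[0,0,0,0]]])

```text
time_s: 7.43
tcp_pos: [0.4991, -0.0416, 0.0943]
tcp_rot: [-3.123, -0.316, -0.001]
contact_force: [-2.3, 3.8, 6.0]
opening: 0.0148
```

Call:
carry_out(increments=[[[0,0,0,-0.05],[0,0,0,-0.1],[0,0,0,-0.1],[0,0,0,-0.1],[0,0,0,0]]])

```text
time_s: 7.85
tcp_pos: [0.4988, -0.0412, 0.0941]
tcp_rot: [-3.018, -0.861, -0.001]
contact_force: [-1.4, 4.6, 5.1]
opening: 0.0153
```

Run:
```python
from h import *
s=manip.state();print(s['wrist_torque'],s['tcp_pos'],s['tcp_rot'])
a=manip.capture('wrist');save('wrist6',a)
```

```text
[1.07265596 0.66796208 0.23408255] [ 0.49879933 -0.04120026  0.0941384 ] [-3.01822073e+00 -8.61037774e-01 -5.44612267e-04]
```

View pics/wrist6.png

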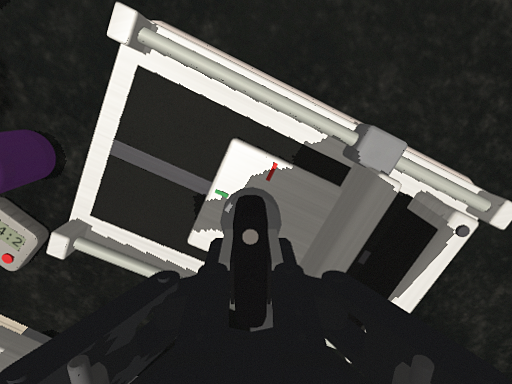

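Call:
carry_out(increments=[[[0,0,0,-0.1],[0,0,0,-0.1],[0,0,0,-0.1],[0,0,0,-0.1],[0,0,0,-0.1],[0,0,0,-0.1],[0,0,0,-0.1],[0,0,0,-0.1],[0,0,0,0],[0,0,0,0]]])

```text
time_s: 8.73
tcp_pos: [0.4985, -0.0426, 0.0941]
tcp_rot: [-2.451, -1.965, 0.001]
contact_force: [-2.9, 0.7, 4.4]
opening: 0.0154
```

Run:
```python
from h import *
s=manip.state();print(s['wrist_torque'],s['tcp_pos'],s['tcp_rot']);M=R.from_rotvec(s['tcp_rot']).as_matrix();print(np.degrees(np.arctan2(M[1,0],M[0,0])),M.round(3))
a=manip.capture('wrist');save('wrist7',a)
```

```text
[0.03182215 0.71123124 0.14430049] [ 0.4985001  -0.04261979  0.09406308] [-2.45081660e+00 -1.96451670e+00  1.28613321e-03]
77.42968539617698 [[ 0.218  0.976 -0.001]
 [ 0.976 -0.218 -0.   ]
 [-0.    -0.001 -1.   ]]
```

View pics/wrist7.png

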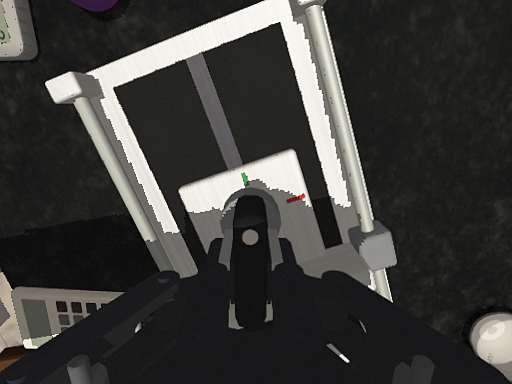

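Call:
carry_out(increments=[[[0.24,-0.08,0,0],[0.47,-0.165,0,0],[0.47,-0.165,0,0],[0.47,-0.165,0,0],[0.47,-0.165,0,0],[0.47,-0.165,0,0],[0.47,-0.165,0,0],[0.47,-0.165,0,0],[0.47,-0.165,0,0],[0.47,-0.165,0,0],[0.47,-0.165,0,0],[0,0,0,0],[0,0,0,0]]])

```text
time_s: 9.87
tcp_pos: [0.4922, 0.0099, 0.0941]
tcp_rot: [-2.45, -1.964, 0.001]
contact_force: [-4.8, 0.1, 6.9]
opening: 0.0148
```

Run:
```python
from h import *
s=manip.state();print(s['wrist_torque'],s['tcp_pos'])
a=manip.capture('wrist');save('wrist8',a)
a=manip.capture('side');save('side8',cv2.resize(a[110:240,170:330],None,fx=4.5,fy=4.5,interpolation=cv2.INTER_CUBIC))
```

```text
[0.13294493 0.88205565 0.03500144] [0.49220584 0.00991417 0.09407106]
```

View pics/side8.png

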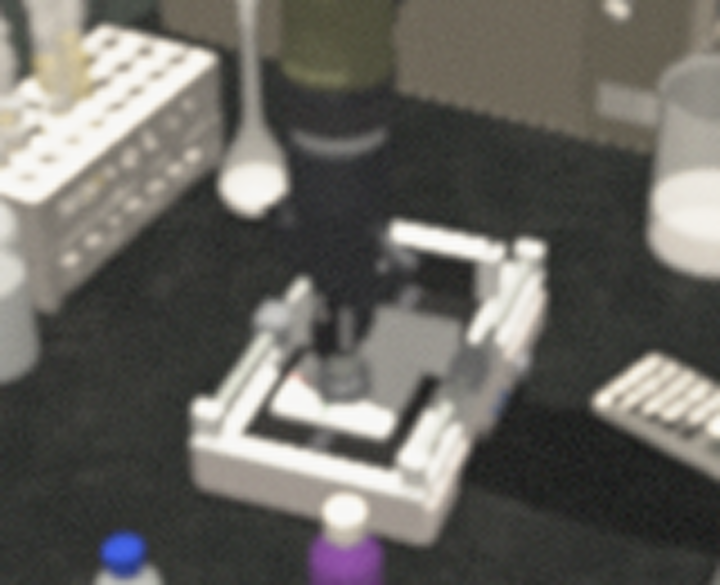

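Call:
carry_out(gripper=0, increments=[[[0,0,0,0],[0,0,0,0],[0,0,0,0],[0,0,0,0],[0,0,0,0],[0,0,-1,0],[0,0,-2.5,0],[0,0,-3.7,0],[0,0,-3.7,0],[0,0,-3.7,0],[2.8,-2.5,0,0],[2.8,-2.5,0,0],[2.8,-2.5,0,0],[2.7,-2.4,0,0],[0,0,0,0],[0,0,0,0]]])

```text
time_s: 11.3
tcp_pos: [0.42, 0.1407, 0.2406]
tcp_rot: [2.448, 1.969, 0.001]
contact_force: [-0.0, 0.6, -0.1]
opening: 0.0853
```

Run:
```python
from h import *
s=manip.state();print(s['tcp_pos'],s['joint_pos'])
np.save('s9.npy',np.r_[s['tcp_pos'],s['tcp_rot']])
save('wrist9',manip.capture('wrist'))
save('scene9',manip.capture('scene'))
save('side9',manip.capture('side'))
s=cv2.imread('pics/wrist9.png');cv2.imwrite('pics/w9z.png',cv2.resize(s,None,fx=1.5,fy=1.5,interpolation=cv2.INTER_CUBIC))
```

```text
[0.41998954 0.14067713 0.24063971] [ 3.23303970e-01  2.44796082e-03 -3.32201939e-01  1.23526451e+00
 -1.18165108e-04  2.11019892e+00]
```

View pics/w9z.png

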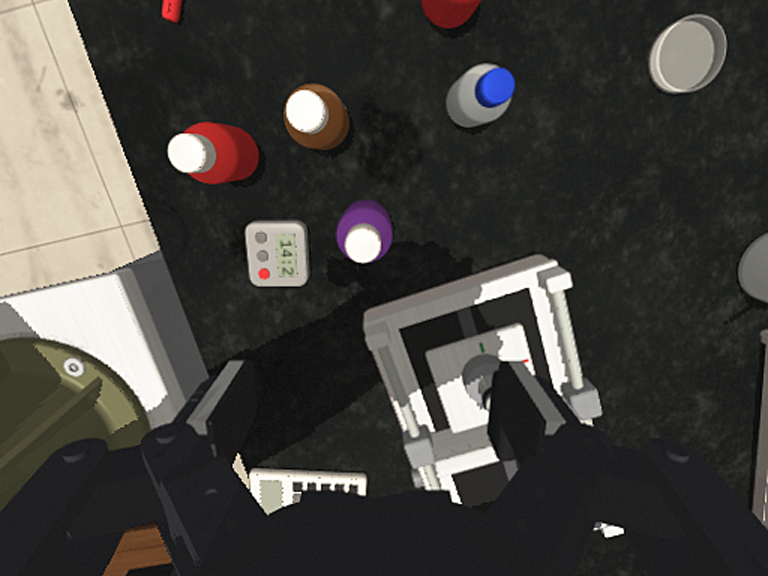

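View pics/scene9.png

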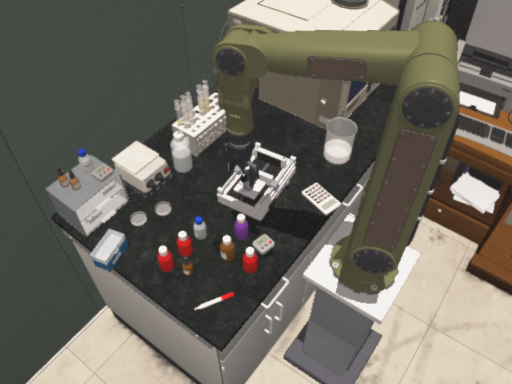

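Run:
```python
from h import *
a=np.load('s9.npy');s=dict(tcp_pos=a[:3],tcp_rot=a[3:])
im=cv2.imread('pics/wrist9.png')
W=lambda x,y,z:onz('wrist',x/1.5,y/1.5,z,s)
hsv=cv2.cvtColor(im,cv2.COLOR_BGR2HSV)
m=((hsv[...,1]<50)&(hsv[...,2]>150)).astype(np.uint8)
n,l,st,c=cv2.connectedComponentsWithStats(m)
for nm,p in dict(amber=(306,111),red=(190,153),purple=(362,243)).items():
    i=l[int(p[1]/1.5),int(p[0]/1.5)];print(nm,c[i]*1.5,st[i],onz('wrist',*c[i],.106,s))
print('blue',W(495,87,.095))
hs=hsv; m=((hs[...,0]>5)&(hs[...,0]<18)&(hs[...,1]>120)&(hs[...,2]>60)).astype(np.uint8); m[150:]=0
n,l,st,c=cv2.connectedComponentsWithStats(m);i=1+np.argmax(st[1:,4]);print('amber body',st[i],c[i],onz('wrist',*c[i],.05,s))
# shaker
yw=np.radians(6.7);X=np.array([np.cos(yw),np.sin(yw)]);Y=np.array([-np.sin(yw),np.cos(yw)]);c=np.array([.5015,-.0642])
for p in((557,270),(378,318)):print((W(*p,.086)[:2]-c)@X,(W(*p,.086)[:2]-c)@Y)
for nm,u in dict(sc=('scene',227,243),):
    pass
```

```text
amber [305.02024648 110.38204225] [191  60  26  28 568] [0.39607699 0.25341758 0.106     ]
red [186.33426966 152.25280899] [112  89  26  26 534] [0.3075349  0.24517397 0.106     ]
purple [361.99785867 243.76766595] [230 150  24  25 467] [0.41334493 0.15501941 0.106     ]
blue [0.52766685 0.24123884 0.095     ]
amber body [189  56  43  44 814] [214.55282555  80.06756757] [0.4000384  0.25042987 0.05      ]
0.07854996887874703 0.1521957177874242
-0.07253052059039206 0.1601441479669587
```

Call:
carry_out(increments=[[[2.6,-1.18,0,0],[2.6,-1.18,0,0],[2.6,-1.18,0,0],[2.55,-1.18,0,0],[0,0,0,-0.108],[0,0,0,-0.108],[0,0,0,-0.108],[0,0,0,-0.108],[0,0,0,-0.108],[0,0,0,-0.108],[0,0,0,-0.108],[0,0,0,-0.108],[0,0,3,0],[0,0,3,0],[0,0,3,0],[0,0,2,0],[0,0,0,0],[0,0,0,0]]])

```text
time_s: 12.95
tcp_pos: [0.3972, 0.2492, 0.1293]
tcp_rot: [-1.407, -2.808, 0.004]
contact_force: [0.6, 1.1, 0.2]
opening: 0.0857
```

Run:
```python
from h import *
s=manip.state();print(s['tcp_pos'],s['joint_pos'])
np.save('s10.npy',np.r_[s['tcp_pos'],s['tcp_rot']])
save('wrist10',manip.capture('wrist'))
a=manip.capture('side');save('side10',cv2.resize(a[140:320,120:320],None,fx=4,fy=3.3,interpolation=cv2.INTER_CUBIC))
print(proj('wrist',[.3965,.252,.106],s),proj('wrist',s['tcp_pos'],s))
M=R.from_rotvec(s['tcp_rot']).as_matrix();print(M.round(3))
```

```text
[0.39715935 0.24923126 0.12926954] [ 5.60504392e-01  1.17413594e-01 -4.69417638e-01  9.86531430e-01
 -1.10499469e-04  1.48935369e+00]
[252.19075263 206.24442505] [250.62601595 222.26091322]
[[-0.599  0.801 -0.002]
 [ 0.801  0.599 -0.001]
 [ 0.    -0.003 -1.   ]]
```

View pics/wrist10.png

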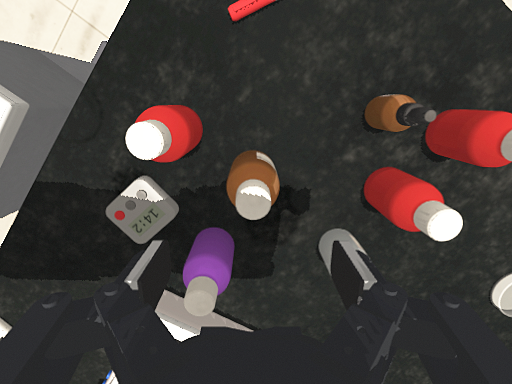

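View pics/side10.png

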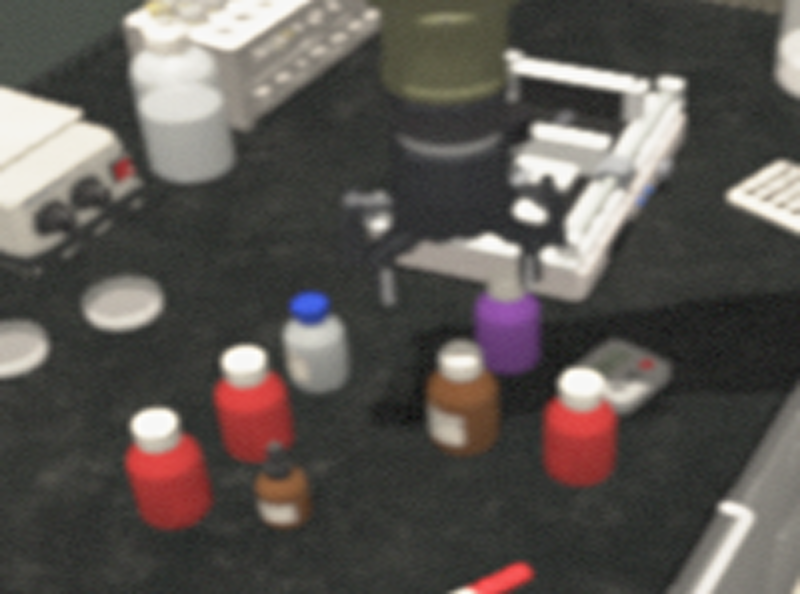

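Run:
```python
from h import *
s=manip.state()
M=R.from_rotvec(s['tcp_rot']).as_matrix();p=s['tcp_pos']
for dz in (0,-.013,-.041,-.06):
  q=[M@[x,y,dz]+p for x,y in((0,-.043),(0,.043))]
  print(dz,[proj('side',k).round() for k in q],[proj('scene',k).round() for k in q],[proj('wrist',k,s).round() for k in q])
a=manip.capture('scene');save('scene10',cv2.resize(a[140:290,130:330],None,fx=4,fy=4,interpolation=cv2.INTER_CUBIC))
```

```text
0 [array([250., 236.]), array([219., 240.])] [array([239., 232.]), array([213., 232.])] [array([186., 222.]), array([315., 222.])]
-0.013 [array([250., 232.]), array([219., 236.])] [array([239., 229.]), array([213., 229.])] [array([182., 231.]), array([319., 231.])]
-0.041 [array([250., 225.]), array([218., 229.])] [array([239., 224.]), array([212., 224.])] [array([169., 254.]), array([332., 254.])]
-0.06 [array([250., 220.]), array([218., 223.])] [array([239., 220.]), array([212., 220.])] [array([158., 275.]), array([343., 275.])]
```

View pics/scene10.png

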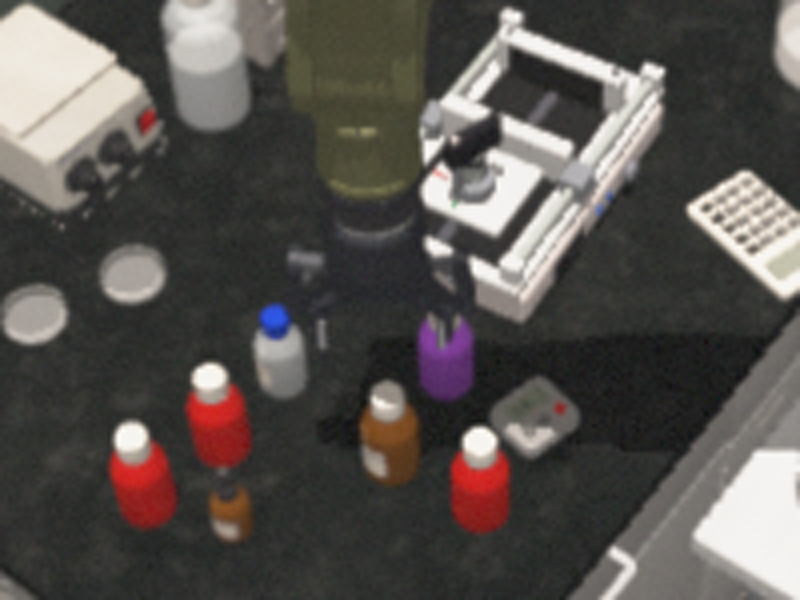

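Run:
```python
from h import *
s=manip.state()
print(onz('wrist',253.5,202,.106,s),onz('scene',130+387/4,140+393/4,.103),onz('side',120+462/4,140+352/3.3,.105))
im=cv2.imread('pics/wrist10.png');cv2.imwrite('pics/w10z.png',cv2.resize(im[130:240,200:310],None,fx=5,fy=5,interpolation=cv2.INTER_CUBIC))
```

```text
[0.39753257 0.25643721 0.106     ] [0.39428371 0.25483488 0.103     ] [0.39315242 0.25717228 0.105     ]
```

View pics/w10z.png

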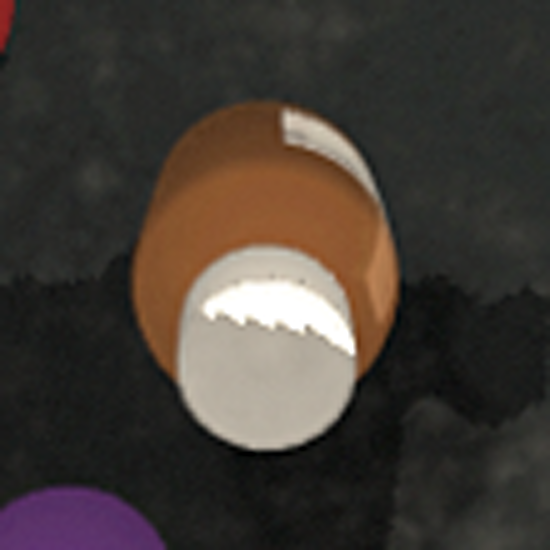

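Call:
carry_out(increments=[[[0.4,0.3,0,0],[0,0,2.5,0],[0,0,2.5,0],[0,0,2.5,0],[0,0,1.5,0],[0,0,0.9,0],[0,0,0,0],[0,0,0,0]]])

```text
time_s: 13.77
tcp_pos: [0.3977, 0.2561, 0.0315]
tcp_rot: [1.404, 2.81, 0.001]
contact_force: [0.1, -0.3, 0.2]
opening: 0.0856
```

Run:
```python
from h import *
save('wrist11',manip.capture('wrist'))
a=manip.capture('side');save('side11',cv2.resize(a[140:320,120:320],None,fx=4,fy=3.3,interpolation=cv2.INTER_CUBIC))
```

```text
(no output)
```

View pics/wrist11.png

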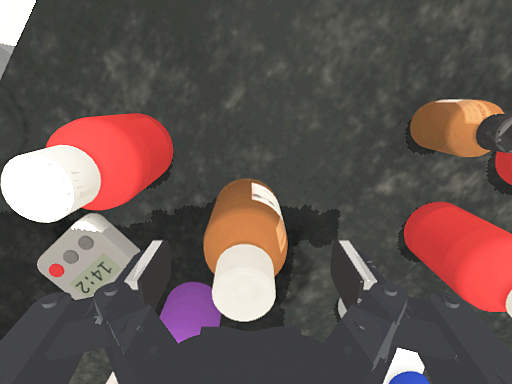

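View pics/side11.png

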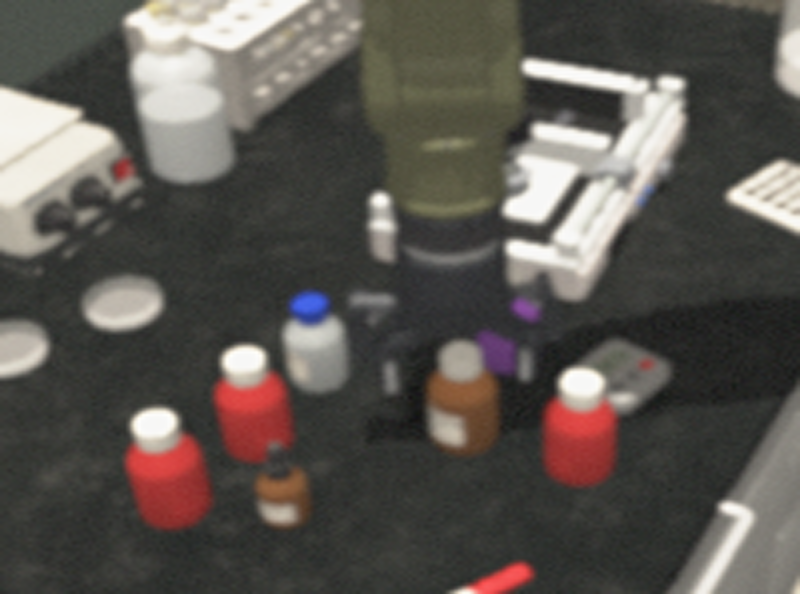

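Run:
```python
from h import *
s=manip.state()
p=s['tcp_pos'].copy();p[2]=.106
print(proj('wrist',p,s), onz('wrist',245,290,.106,s),onz('wrist',245,297,.106,s))
im=cv2.imread('pics/wrist11.png');cv2.imwrite('pics/w11z.png',cv2.resize(im[160:360,130:380],None,fx=3,fy=3,interpolation=cv2.INTER_CUBIC))
```

```text
[251.22978079 295.10076544] [0.39483824 0.2569294  0.106     ] [0.39690443 0.25414572 0.106     ]
```

View pics/w11z.png

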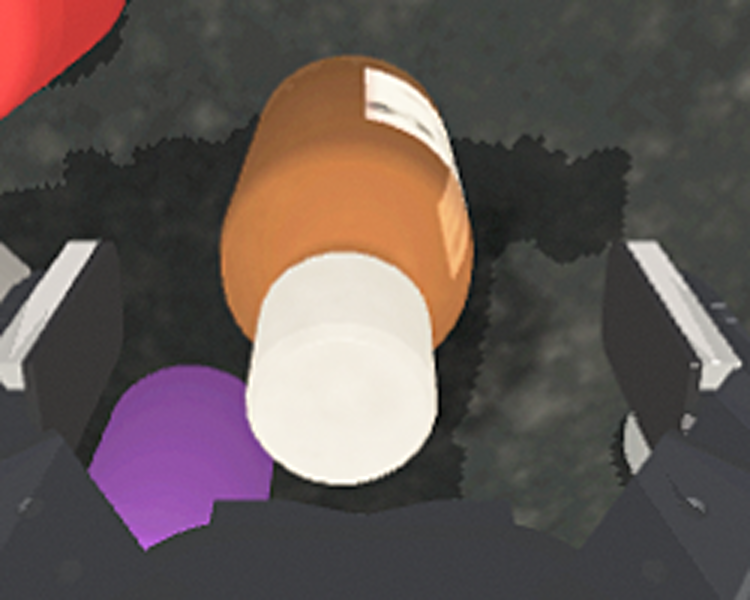

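Call:
carry_out(increments=[[[0,-0.2,0.4,0],[0,0,0.4,0],[0,0,0.4,0],[0,0,0,0]]])

```text
time_s: 14.2
tcp_pos: [0.3952, 0.254, 0.0182]
tcp_rot: [-1.404, -2.81, 0.001]
contact_force: [-1.2, 0.6, -0.1]
opening: 0.0853
```

Call:
carry_out(gripper=255, increments=[[[0,0,0,0],[0,0,0,0],[0,0,0,0],[0,0,0,0],[0,0,0,0],[0,0,0,0],[0,0,0,0],[0,0,0,0]]])

```text
time_s: 14.87
tcp_pos: [0.3957, 0.2544, 0.0191]
tcp_rot: [1.404, 2.81, 0.0]
contact_force: [-1.3, -1.4, 5.5]
opening: 0.047
```

Run:
```python
from h import *
save('wrist12',manip.capture('wrist'))
a=manip.capture('side');save('side12',cv2.resize(a[140:320,120:320],None,fx=4,fy=3.3,interpolation=cv2.INTER_CUBIC))
```

```text
(no output)
```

View pics/wrist12.png

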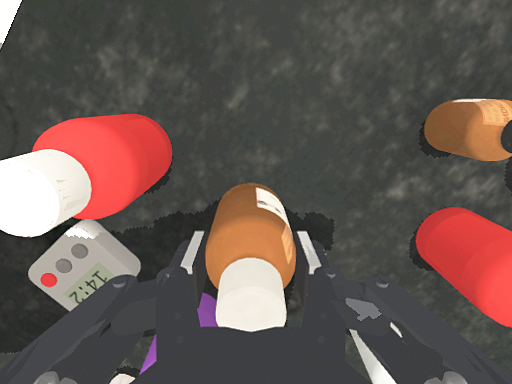

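View pics/side12.png

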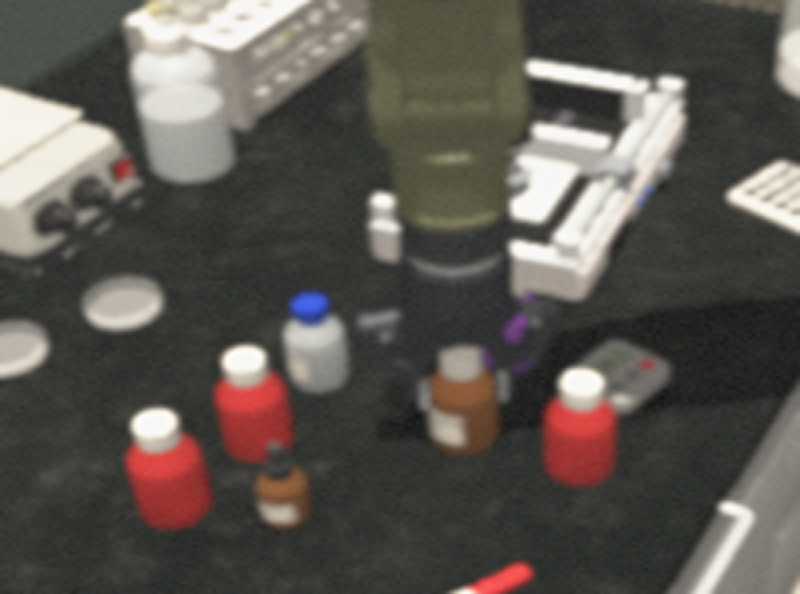

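Call:
carry_out(increments=[[[0,0,-1,0],[0,0,-2,0],[0,0,-3,0],[0,0,-3,0],[0,0,-3,0],[0,0,-3,0],[0,0,-3,0],[0,0,0,0.104],[0,0,0,0.104],[0,0,0,0.104],[0,0,0,0.104],[0,0,0,0.104],[0,0,0,0],[0,0,0,0]]])

```text
time_s: 16.13
tcp_pos: [0.3955, 0.2543, 0.1989]
tcp_rot: [-2.076, -2.358, 0.0]
contact_force: [-0.1, -0.6, -2.4]
opening: 0.0464
```

Run:
```python
from h import *
s=manip.state();print(s['tcp_pos'],s['contact_force'],s['opening'],R.from_rotvec(s['tcp_rot']).as_matrix().round(3));np.save('s13.npy',np.r_[s['tcp_pos'],s['tcp_rot']])
save('wrist13',manip.capture('wrist'))
a=manip.capture('side');save('side13',a);save('side13z',cv2.resize(a[130:240,190:310],None,fx=6,fy=5.4,interpolation=cv2.INTER_CUBIC))
a=manip.capture('scene');save('scene13',a);save('scene13z',cv2.resize(a[135:235,205:310],None,fx=6,fy=6,interpolation=cv2.INTER_CUBIC))
```

```text
[0.39546062 0.25426152 0.19890558] [-0.11940329 -0.56099988 -2.36844602] 0.04641668125269925 [[-0.127  0.992 -0.   ]
 [ 0.992  0.127 -0.   ]
 [-0.    -0.    -1.   ]]
```

View pics/wrist13.png

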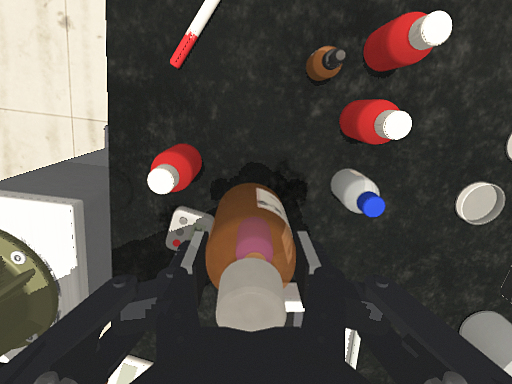

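View pics/side13z.png

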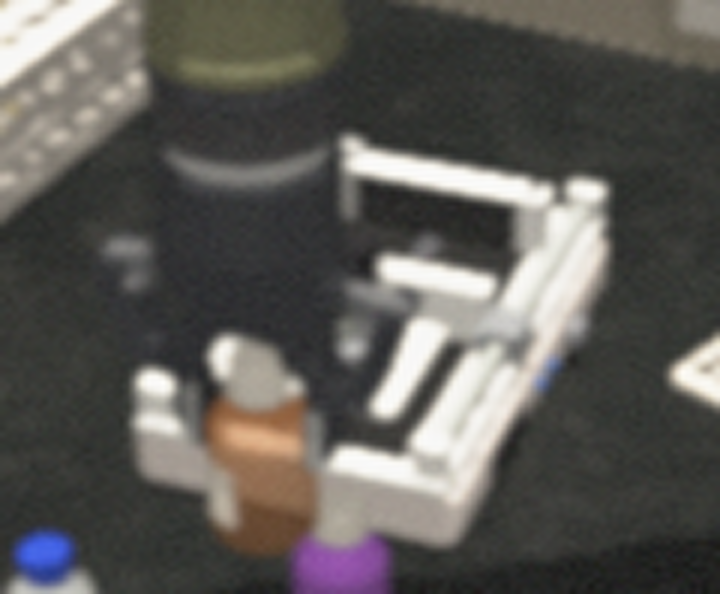

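View pics/scene13z.png

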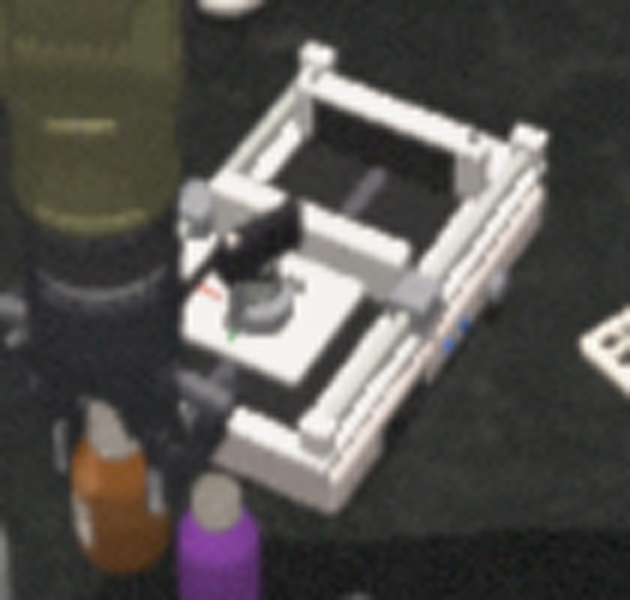

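Run:
```python
from h import *
yw=np.radians(6.7);X=np.array([np.cos(yw),np.sin(yw)]);Y=np.array([-np.sin(yw),np.cos(yw)]);c=np.array([.5015,-.0642])
L=lambda p:(np.round((p[:2]-c)@X,4),np.round((p[:2]-c)@Y,4))
S=lambda x,y,z:onz('scene',205+x/6,135+y/6,z)
D=lambda x,y,z:onz('side',190+x/6,130+y/5.4,z)
for nm,p in dict(fix_front_l=(318,100),fix_front_r=(462,152),fix_back_l=(318,76),fix_back_r=(490,138),sl_far_l=(222,176),sl_far_r=(408,240),sl_near=(300,230)).items(): print(nm,L(S(*p,.105)))
for nm,p in dict(fix_front_l=(352,170),fix_front_r=(520,200),fix_back=(370,150),sl_far_l=(385,258),sl_far_r=(492,276),sl_near=(490,297)).items(): print('side',nm,L(D(*p,.105)))
for nm,p in dict(a=(318,52),b=(530,138),d=(320,428)).items(): print('blk',L(S(*p,.086)))
for nm,p in dict(a=(350,143),b=(587,188),d=(155,383),e=(432,450)).items(): print('blk side',L(D(*p,.086)))
a=np.load('s1.npy');s1=dict(tcp_pos=a[:3],tcp_rot=a[3:])
W=lambda x,y,z:onz('wrist',135+x/2.6,y/2.6,z,s1)
for nm,p in dict(fixtop_front_a=(645,232),fixtop_front_b=(548,530),padtopfront_a=(600,262)).items(): print(nm,L(W(*p,.105)))
```

```text
fix_front_l (np.float64(0.0428), np.float64(-0.0769))
fix_front_r (np.float64(-0.0599), np.float64(-0.0812))
fix_back_l (np.float64(0.054), np.float64(-0.0966))
fix_back_r (np.float64(-0.0696), np.float64(-0.1015))
sl_far_l (np.float64(0.0611), np.float64(0.0135))
sl_far_r (np.float64(-0.0666), np.float64(0.0038))
sl_near (np.float64(-0.0047), np.float64(0.0297))
side fix_front_l (np.float64(0.0491), np.float64(-0.0762))
side fix_front_r (np.float64(-0.0564), np.float64(-0.0781))
side fix_back (np.float64(0.0477), np.float64(-0.1028))
side sl_far_l (np.float64(-0.0046), np.float64(0.0105))
side sl_far_r (np.float64(-0.0676), np.float64(0.0073))
side sl_near (np.float64(-0.0735), np.float64(0.0283))
blk (np.float64(0.0753), np.float64(-0.1347))
blk (np.float64(-0.0843), np.float64(-0.1323))
blk (np.float64(-0.0857), np.float64(0.1474))
blk side (np.float64(0.0731), np.float64(-0.1339))
blk side (np.float64(-0.0823), np.float64(-0.1327))
blk side (np.float64(0.0759), np.float64(0.1491))
blk side (np.float64(-0.0845), np.float64(0.154))
fixtop_front_a (np.float64(0.0617), np.float64(-0.0868))
fixtop_front_b (np.float64(-0.065), np.float64(-0.0938))
padtopfront_a (np.float64(0.0466), np.float64(-0.0738))
```

Call:
carry_out(increments=[[[-1,0.17,0,0],[-2,0.34,0,0],[-3.1,0.52,0,0],[-3.1,0.52,0,0],[-3.1,0.52,0,0],[-3.1,0.52,0,0],[-3.1,0.52,0,0],[-3.1,0.52,0,0],[-3.1,0.52,0,0],[-3.1,0.52,0,0],[-3.1,0.52,0,0],[-3.1,0.52,0,0],[-2.2,0.37,0,0],[-1.5,0.25,0,0],[-0.5,0.09,0,0],[0,0,0,0],[0,0,0,0],[0,0,0,0]]])

```text
time_s: 17.78
tcp_pos: [0.5061, -0.116, 0.1987]
tcp_rot: [-2.078, -2.355, -0.0]
contact_force: [0.1, -0.4, -2.9]
opening: 0.0471
```

Run:
```python
from h import *
s=manip.state();print(s['tcp_pos'],s['contact_force'],s['opening'],R.from_rotvec(s['tcp_rot']).as_matrix().round(3));np.save('s14.npy',np.r_[s['tcp_pos'],s['tcp_rot']])
a=manip.capture('wrist');save('wrist14',a);save('wrist14z',cv2.resize(a[100:384,100:420],None,fx=2.1,fy=2.1,interpolation=cv2.INTER_CUBIC))
a=manip.capture('side');save('side14z',cv2.resize(a[90:240,190:310],None,fx=5,fy=4,interpolation=cv2.INTER_CUBIC))
```

```text
[ 0.50612747 -0.11595307  0.19874011] [ 0.13632465 -0.38091655 -2.93598649] 0.04708257678919222 [[-0.125  0.992 -0.   ]
 [ 0.992  0.125  0.   ]
 [ 0.001 -0.    -1.   ]]
```

View pics/wrist14z.png

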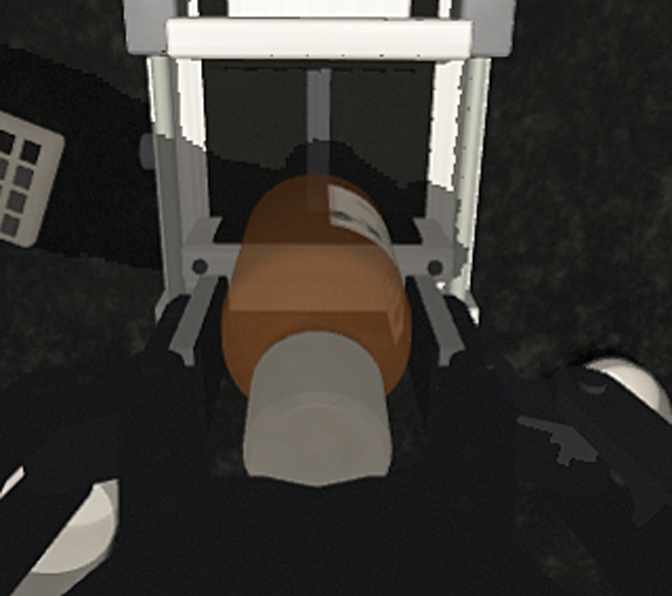

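View pics/side14z.png

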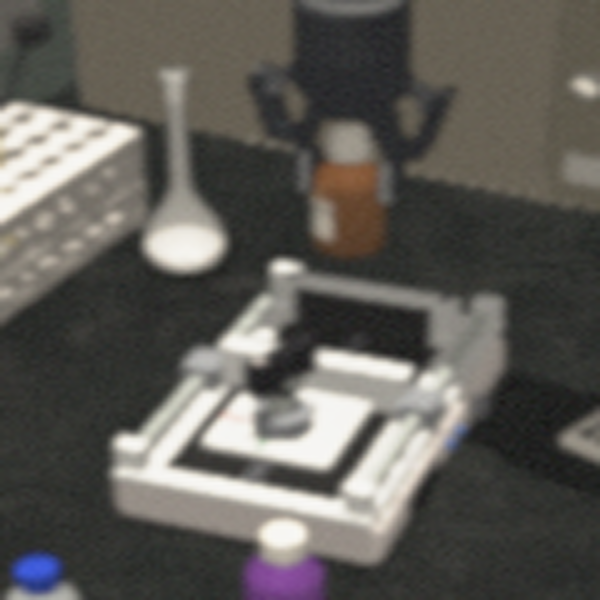

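Run:
```python
from h import *
s=manip.state()
yw=np.radians(6.7);X=np.array([np.cos(yw),np.sin(yw)]);Y=np.array([-np.sin(yw),np.cos(yw)]);c=np.array([.5015,-.0642])
L=lambda p:(np.round((p[:2]-c)@X,4),np.round((p[:2]-c)@Y,4))
W=lambda x,y,z:L(onz('wrist',100+x/2.1,100+y/2.1,z,s))
print('tcp',L(s['tcp_pos']))
for nm,p in dict(slfront=(318,60),slL=(170,60),slR=(470,60),slpad=(318,70),fixfront=(215,243),fixfrontR=(420,243),ear=(430,218),earL=(205,218),fixback=(318,310),capc=(318,430)).items():print(nm,W(*p,.105),W(*p,.102))
print('cap',W(318,430,.286))
# foot far edge of bottle
print('foot far edge',W(318,175,.18))
```

```text
tcp (np.float64(-0.0012), np.float64(-0.0518))
slfront (np.float64(-0.0005), np.float64(0.0015)) (np.float64(-0.0005), np.float64(0.0012))
slL (np.float64(-0.0665), np.float64(0.0009)) (np.float64(-0.0672), np.float64(0.0007))
slR (np.float64(0.0672), np.float64(0.0021)) (np.float64(0.068), np.float64(0.0019))
slpad (np.float64(-0.0005), np.float64(-0.0029)) (np.float64(-0.0005), np.float64(-0.0032))
fixfront (np.float64(-0.0501), np.float64(-0.0869)) (np.float64(-0.0507), np.float64(-0.0882))
fixfrontR (np.float64(0.0504), np.float64(-0.086)) (np.float64(0.051), np.float64(-0.0873))
ear (np.float64(0.0544), np.float64(-0.0729)) (np.float64(0.055), np.float64(-0.074))
earL (np.float64(-0.0544), np.float64(-0.0739)) (np.float64(-0.055), np.float64(-0.075))
fixback (np.float64(0.0007), np.float64(-0.1233)) (np.float64(0.0008), np.float64(-0.125))
capc (np.float64(0.0015), np.float64(-0.1973)) (np.float64(0.0015), np.float64(-0.1999))
cap (np.float64(-0.0007), np.float64(-0.0456))
foot far edge (np.float64(-0.0005), np.float64(-0.0302))
```

Call:
carry_out(increments=[[[0.3,0,0,0],[0,0,2,0],[0,0,2.5,0],[0,0,2.5,0],[0,0,2,0],[0,0,1.2,0],[0,0,0.8,0],[0,0,0,0],[0,0,0,0]]])

```text
time_s: 18.63
tcp_pos: [0.5063, -0.1134, 0.0891]
tcp_rot: [-2.079, -2.355, 0.0]
contact_force: [-0.1, 0.7, -1.5]
opening: 0.047
```

Run:
```python
from h import *
s=manip.state();print(s['tcp_pos'],s['contact_force'],s['opening'])
a=manip.capture('wrist');save('wrist15z',cv2.resize(a[100:384,100:420],None,fx=2.1,fy=2.1,interpolation=cv2.INTER_CUBIC))
a=manip.capture('side');save('side15z',cv2.resize(a[90:240,190:310],None,fx=5,fy=4,interpolation=cv2.INTER_CUBIC))
```

```text
[ 0.50628345 -0.11335149  0.08905248] [-0.08152019  0.69013236 -1.53736653] 0.046960399648774936
```

View pics/wrist15z.png

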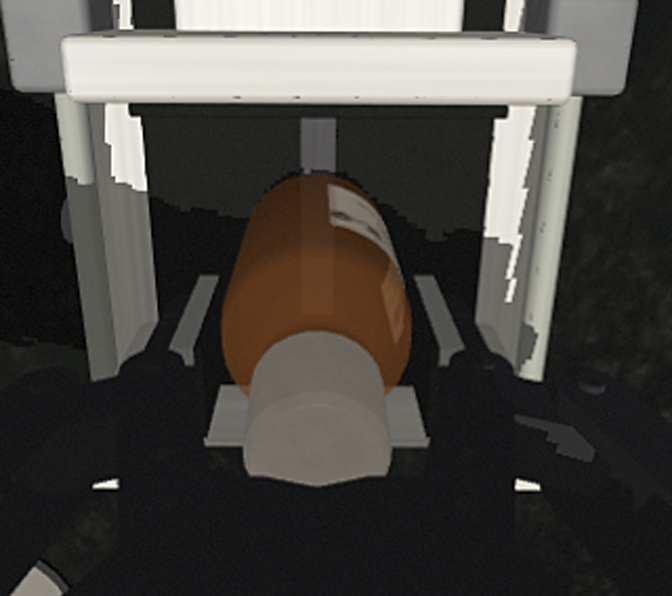

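View pics/side15z.png

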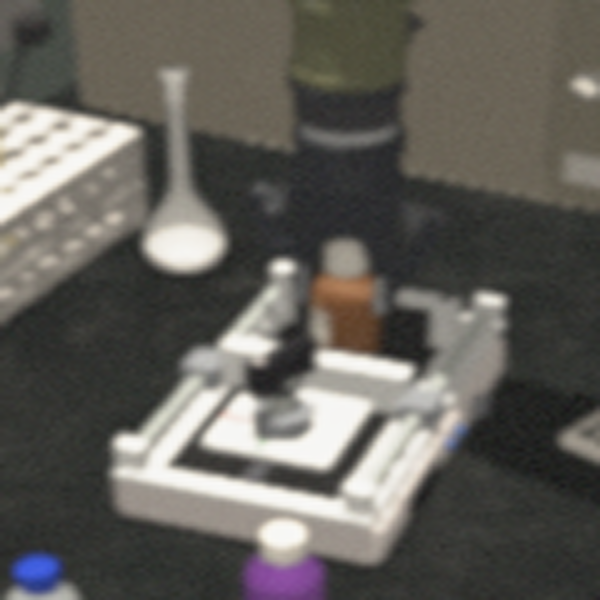

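Call:
carry_out(increments=[[[0,0,0.3,0],[0,0,0.3,0],[0,0,0.2,0],[0,0,0,0],[0,0,0,0]]])

```text
time_s: 19.15
tcp_pos: [0.506, -0.1138, 0.0807]
tcp_rot: [-2.079, -2.354, 0.0]
contact_force: [0.4, 0.2, -1.9]
opening: 0.0469
```

Call:
carry_out(increments=[[[0,0,0.1,0],[0,0,0.05,0],[0,0,0,0],[0,0,0,0]]])

```text
time_s: 19.48
tcp_pos: [0.5062, -0.1138, 0.0793]
tcp_rot: [-2.08, -2.355, -0.0]
contact_force: [0.7, 0.3, -2.3]
opening: 0.047
```

Call:
carry_out(increments=[[[0,0,0.1,0],[0,0,0,0],[0,0,0,0]]])

```text
time_s: 19.73
tcp_pos: [0.5063, -0.1138, 0.0791]
tcp_rot: [2.079, 2.354, 0.0]
contact_force: [-2.9, 0.7, 5.3]
opening: 0.0467
```

Call:
carry_out(increments=[[[0,0,0.1,0],[0,0,0,0],[0,0,0,0]]])

```text
time_s: 19.98
tcp_pos: [0.5064, -0.1139, 0.0791]
tcp_rot: [2.079, 2.354, 0.001]
contact_force: [-5.4, 1.0, 14.6]
opening: 0.0467
```

Call:
carry_out(gripper=0, increments=[[[0,0,-0.1,0],[0,0,0,0],[0,0,0,0],[0,0,0,0],[0,0,0,0],[0,0,0,0],[0,0,-1,0],[0,0,-2,0],[0,0,-3,0],[0,0,-3.5,0],[0,0,-3,0],[0,0,0,0]]])

```text
time_s: 20.98
tcp_pos: [0.5099, -0.1146, 0.2104]
tcp_rot: [2.074, 2.348, 0.008]
contact_force: [0.5, 0.2, -0.5]
opening: 0.0855
```

Run:
```python
from h import *
s=manip.state();print(s['tcp_pos'],s['contact_force'],s['opening'])
np.save('s16.npy',np.r_[s['tcp_pos'],s['tcp_rot']])
a=manip.capture('wrist');save('wrist16',a);save('wrist16z',cv2.resize(a[60:344,100:420],None,fx=2.1,fy=2.1,interpolation=cv2.INTER_CUBIC))
a=manip.capture('side');save('side16z',cv2.resize(a[90:240,190:310],None,fx=5,fy=4,interpolation=cv2.INTER_CUBIC))
```

```text
[ 0.50989118 -0.1145851   0.21038917] [ 0.54970968  0.23240763 -0.45048524] 0.08552154434870515
```

View pics/wrist16z.png

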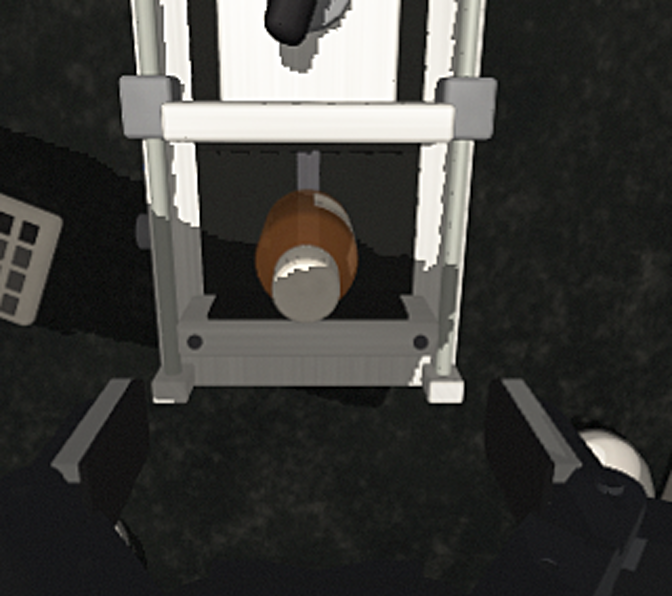

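View pics/side16z.png

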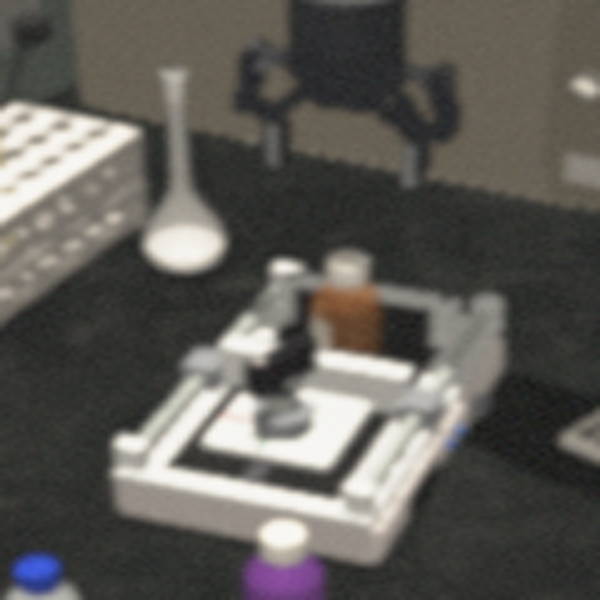

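Run:
```python
from h import *
a=np.load('s16.npy');s=dict(tcp_pos=a[:3],tcp_rot=a[3:])
yw=np.radians(6.7);X=np.array([np.cos(yw),np.sin(yw)]);Y=np.array([-np.sin(yw),np.cos(yw)]);c=np.array([.5015,-.0642])
L=lambda p:(np.round((p[:2]-c)@X,4),np.round((p[:2]-c)@Y,4))
W=lambda x,y,z:L(onz('wrist',100+x/2.1,60+y/2.1,z,s))
for nm,p in dict(slfront=(308,143,.105),pad=(308,153,.102),fix=(308,320,.105),ear=(412,295,.105),captop=(306,289,.166),bodyL=(257,255,.135),bodyR=(357,255,.135),far=(306,190,.06)).items():print(nm,W(*p))
im=cv2.imread('pics/wrist16.png');cv2.imwrite('pics/w16z.png',cv2.resize(im[120:230,160:330],None,fx=4.5,fy=4.5,interpolation=cv2.INTER_CUBIC))
```

```text
slfront (np.float64(-0.0003), np.float64(0.0013))
pad (np.float64(-0.0003), np.float64(-0.0036))
fix (np.float64(-0.0), np.float64(-0.0871))
ear (np.float64(0.0523), np.float64(-0.0733))
captop (np.float64(-0.0007), np.float64(-0.0491))
bodyL (np.float64(-0.0224), np.float64(-0.0442))
bodyR (np.float64(0.0214), np.float64(-0.044))
far (np.float64(-0.0015), np.float64(-0.0281))
```

View pics/w16z.png

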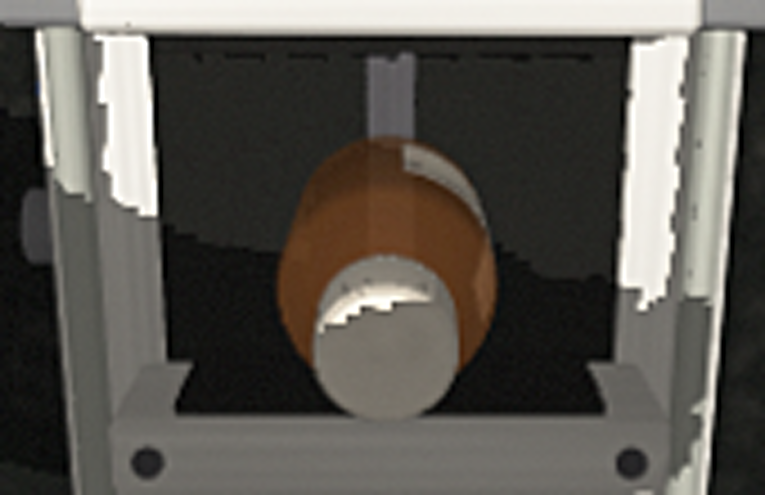

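Call:
carry_out(increments=[[[2,0,0,0],[3.5,0,0,0],[3.5,0,0,0],[2.5,-0.1,0,0],[1,-0.1,0,0.06],[0,0,0,0.1],[0,0,0,0.1],[0,0,0,0.085],[0,0,0,0],[0,0,0,0],[0,0,0,0]]])

```text
time_s: 22.0
tcp_pos: [0.4882, 0.01, 0.2026]
tcp_rot: [-2.45, -1.965, 0.002]
contact_force: [0.1, 0.5, -0.8]
opening: 0.0849
```

Run:
```python
from h import *
s=manip.state();M=R.from_rotvec(s['tcp_rot']).as_matrix();print(s['tcp_pos'],M.round(3),np.degrees(np.arctan2(M[1,0],M[0,0])))
d=M.T@(np.array([.4922,.0099,.094])-s['tcp_pos']);print(d)
a=manip.capture('wrist');save('wrist17',a)
```

```text
[0.4882206  0.00997408 0.20258389] [[ 0.217  0.976 -0.001]
 [ 0.976 -0.217  0.   ]
 [-0.    -0.001 -1.   ]] 77.45051812888605
[0.00082429 0.00404889 0.10857822]
```

View pics/wrist17.png

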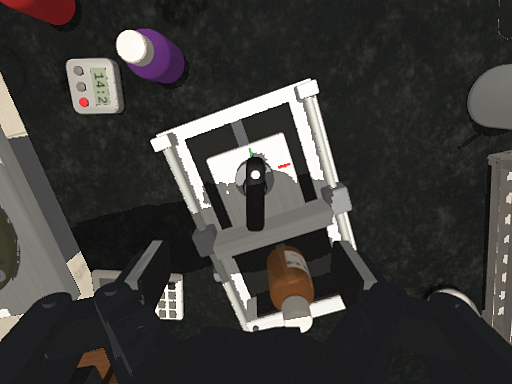

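Call:
carry_out(increments=[[[0.1,0.4,0,0],[0,0,2.5,0],[0,0,2.5,0],[0,0,2.5,0],[0,0,2,0],[0,0,1.35,0],[0,0,0,0],[0,0,0,0]]])

```text
time_s: 22.72
tcp_pos: [0.4925, 0.01, 0.0944]
tcp_rot: [-2.452, -1.963, 0.002]
contact_force: [-0.8, -0.4, 1.3]
opening: 0.0853
```

Call:
carry_out(gripper=255, increments=[[[0,0,0,0],[0,0,0,0],[0,0,0,0],[0,0,0,0],[0,0,0,0],[0,0,0,0],[0,0,0,0],[0,0,0,0],[0,0,0,0],[0,0,0,0]]])

```text
time_s: 23.55
tcp_pos: [0.4925, 0.0101, 0.0954]
tcp_rot: [-2.453, -1.963, 0.001]
contact_force: [-4.2, 0.8, 6.6]
opening: 0.0149
```

Call:
carry_out(increments=[[[-0.19,0.066,0,0],[-0.378,0.132,0,0],[-0.378,0.132,0,0],[-0.378,0.132,0,0],[-0.378,0.132,0,0],[-0.378,0.132,0,0],[-0.378,0.132,0,0],[0,0,0,0],[0,0,0,0]]])

```text
time_s: 24.3
tcp_pos: [0.4956, -0.0161, 0.0954]
tcp_rot: [2.453, 1.963, -0.001]
contact_force: [-2.8, -1.0, 5.6]
opening: 0.0152
```

Run:
```python
from h import *
s=manip.state();print(s['tcp_pos'],s['contact_force'],s['wrist_torque'])
a=manip.capture('wrist');save('wrist18',a)
a=manip.capture('scene');save('scene18',cv2.resize(a[110:230,190:310],None,fx=5,fy=5,interpolation=cv2.INTER_CUBIC))
```

```text
[ 0.49559534 -0.01612653  0.09541576] [-2.78099622 -1.00621005  5.55783787] [-0.18359856  0.54741818  0.18664796]
```

View pics/scene18.png

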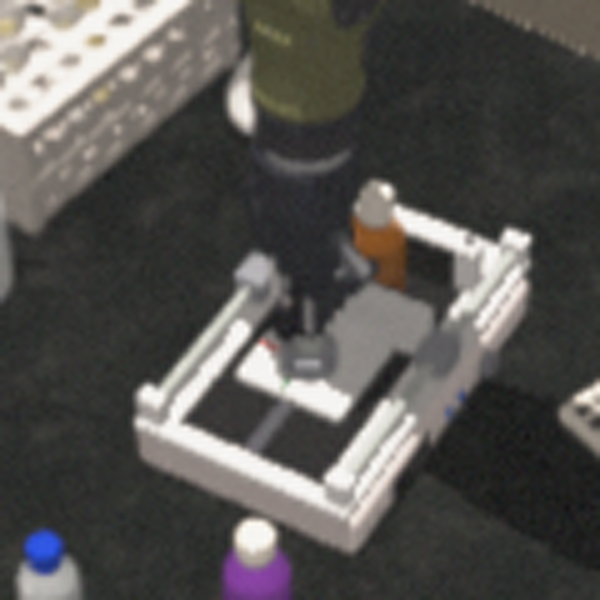

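View pics/wrist18.png

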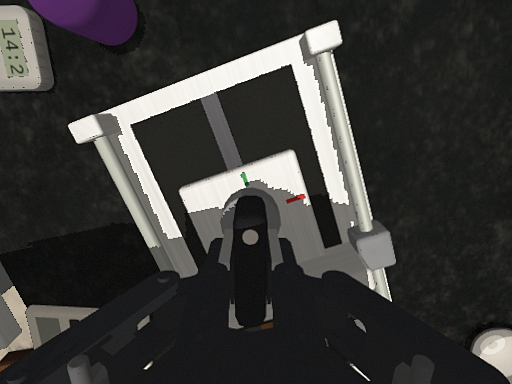

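Call:
carry_out(increments=[[[-0.19,0.066,0,0],[-0.19,0.066,0,0],[0,0,0,0],[0,0,0,0]]])

```text
time_s: 24.73
tcp_pos: [0.496, -0.0195, 0.0954]
tcp_rot: [-2.452, -1.963, -0.0]
contact_force: [-2.9, 1.0, 6.6]
opening: 0.0151
```

Call:
carry_out(increments=[[[-0.19,0.066,0,0],[0,0,0,0],[0,0,0,0]]])

```text
time_s: 24.98
tcp_pos: [0.4963, -0.0214, 0.0954]
tcp_rot: [-2.452, -1.963, -0.0]
contact_force: [-2.6, 1.1, 4.9]
opening: 0.0152
```

Call:
carry_out(increments=[[[-0.19,0.066,0,0],[0,0,0,0],[0,0,0,0]]])

```text
time_s: 25.23
tcp_pos: [0.4964, -0.0234, 0.0954]
tcp_rot: [-2.452, -1.963, -0.0]
contact_force: [-3.3, 1.0, 5.6]
opening: 0.015
```

Call:
carry_out(increments=[[[-0.095,0.033,0,0],[0,0,0,0],[0,0,0,0]]])

```text
time_s: 25.48
tcp_pos: [0.4965, -0.0235, 0.0955]
tcp_rot: [-2.45, -1.963, -0.002]
contact_force: [-3.7, 3.5, 7.0]
opening: 0.015
```

Call:
carry_out(increments=[[[-0.095,0.033,0,0],[0,0,0,0],[0,0,0,0]]])

```text
time_s: 25.73
tcp_pos: [0.4965, -0.0235, 0.0954]
tcp_rot: [-2.449, -1.962, -0.004]
contact_force: [-4.0, 7.3, 6.9]
opening: 0.0151
```

Call:
carry_out(increments=[[[-0.095,0.033,0,0],[0,0,0,0],[0,0,0,0]]])

```text
time_s: 25.98
tcp_pos: [0.4965, -0.0236, 0.0954]
tcp_rot: [-2.447, -1.961, -0.006]
contact_force: [-4.0, 10.5, 7.5]
opening: 0.0154
```

Run:
```python
from h import *
a=manip.capture('scene');save('scene19',cv2.resize(a[110:230,190:310],None,fx=5,fy=5,interpolation=cv2.INTER_CUBIC))
a=manip.capture('side');save('side19',cv2.resize(a[110:230,190:310],None,fx=5,fy=5,interpolation=cv2.INTER_CUBIC))
```

```text
(no output)
```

View pics/scene19.png

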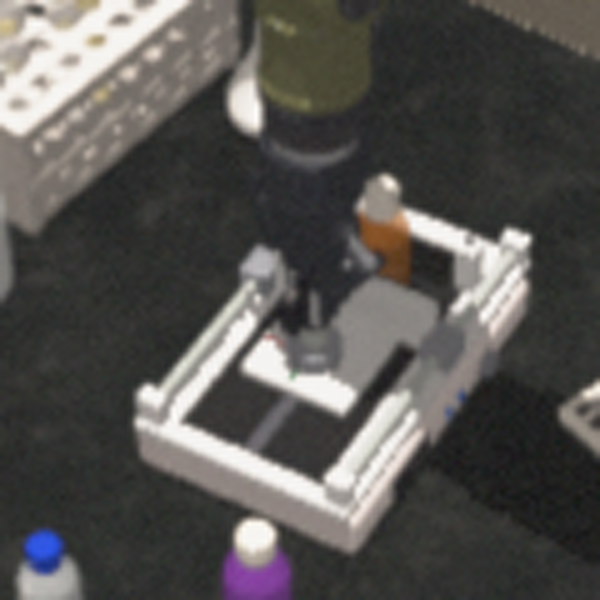

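View pics/side19.png

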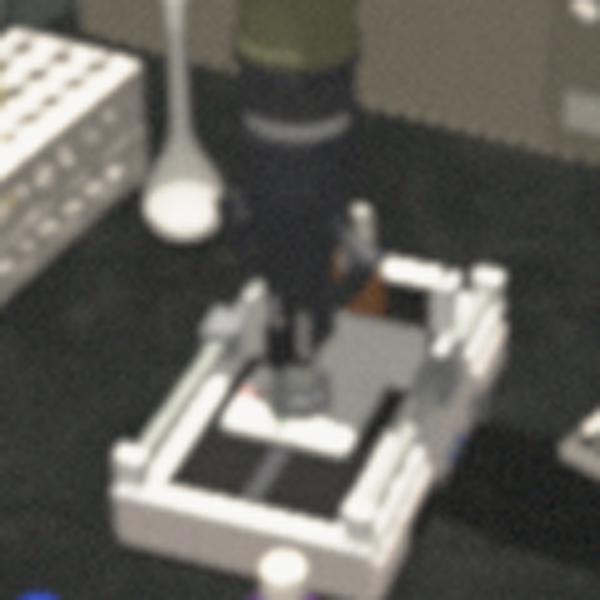

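Call:
carry_out(increments=[[[0,0,0,0.05],[0,0,0,0.1],[0,0,0,0.1],[0,0,0,0.1],[0,0,0,0.1],[0,0,0,0.1],[0,0,0,0.1],[0,0,0,0.1],[0,0,0,0.1],[0,0,0,0.1],[0,0,0,0.1],[0,0,0,0.05],[0,0,0,0],[0,0,0,0]]])

```text
time_s: 27.25
tcp_pos: [0.4977, -0.0249, 0.0956]
tcp_rot: [-3.114, -0.392, -0.003]
contact_force: [-1.3, 6.3, 6.6]
opening: 0.0151
```

```bash
cat > q.py <<'E'
from h import *
s=manip.state();M=R.from_rotvec(s['tcp_rot']).as_matrix();print(s['tcp_pos'],s['contact_force'],s['wrist_torque'],np.degrees(np.arctan2(M[1,0],M[0,0])))
E
python3 q.py
```

```text
[ 0.49770742 -0.02490392  0.09564533] [-1.33043562  6.32354556  6.5853096 ] [ 1.11456346  0.18310202 -0.08855402] 14.35396191156105
```

Call:
carry_out(increments=[[[0,0,0,0.07],[0,0,0,0.06],[0,0,0,0.05],[0,0,0,0],[0,0,0,0]]])

```text
time_s: 27.67
tcp_pos: [0.4978, -0.0252, 0.0957]
tcp_rot: [-3.137, -0.116, -0.002]
contact_force: [-0.4, 4.7, 6.0]
opening: 0.015
```

```bash
python3 q.py
python3 - <<'E'
from h import *
a=manip.capture('wrist');save('wrist20',a)
E
```

```text
[ 0.49775734 -0.02521299  0.09574509] [-0.43550494  4.6510082   6.02369196] [0.85061107 0.28674605 1.4884874 ] 4.234634500498457
```

View pics/wrist20.png

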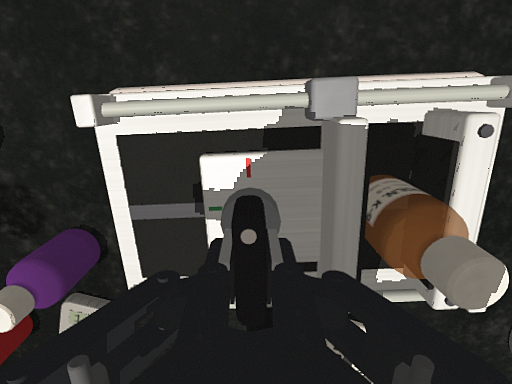

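Call:
carry_out(gripper=0, increments=[[[0,0,0,-0.02],[0,0,0,0],[0,0,0,0],[0,0,0,0],[0,0,0,0],[0,0,0,0],[0,0,-1,0],[0,0,-2.5,0],[0,0,-3.5,0],[0,0,-3.5,0],[0,0,-2.5,0],[0,0,0,0],[0,0,0,0]]])

```text
time_s: 28.8
tcp_pos: [0.4986, -0.0269, 0.227]
tcp_rot: [3.138, 0.141, 0.007]
contact_force: [-0.5, 0.6, -0.1]
opening: 0.085
```

```bash
python3 q.py
python3 - <<'E'
from h import *
s=manip.state();np.save('s21.npy',np.r_[s['tcp_pos'],s['tcp_rot']])
a=manip.capture('wrist');save('wrist21',a);save('wrist21z',cv2.resize(a[60:340,80:512],None,fx=1.8,fy=1.8,interpolation=cv2.INTER_CUBIC))
a=manip.capture('side');save('side21',cv2.resize(a[110:310,120:320],None,fx=3,fy=3,interpolation=cv2.INTER_CUBIC))
E
```

```text
[ 0.49856121 -0.02686254  0.22703625] [-0.47395333  0.62772708 -0.14908993] [-0.02702982 -0.02559742 -0.00555334] 5.1375194490292815
```

View pics/wrist21z.png

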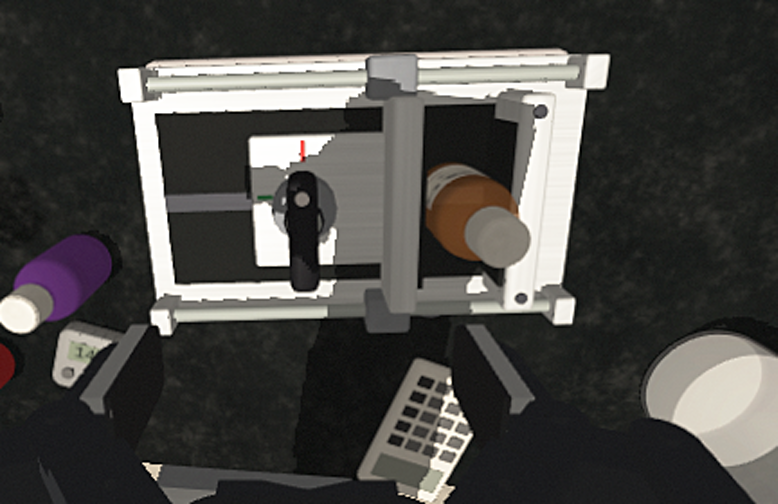

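View pics/side21.png

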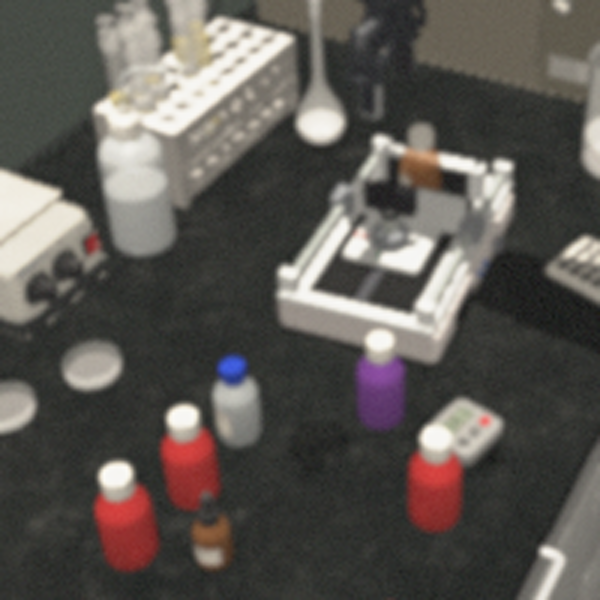

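Run:
```python
from h import *
a=np.load('s21.npy');s=dict(tcp_pos=a[:3],tcp_rot=a[3:])
yw=np.radians(6.7);X=np.array([np.cos(yw),np.sin(yw)]);Y=np.array([-np.sin(yw),np.cos(yw)]);c=np.array([.5015,-.0642])
L=lambda p:(np.round((p[:2]-c)@X,4),np.round((p[:2]-c)@Y,4))
P=lambda x,y,z:onz('wrist',80+x/1.8,60+y/1.8,z,s)
for nm,p in dict(slf_t=(423,100,.105),slf_b=(415,310,.105),fix_t=(530,110,.105),fix_b=(510,295,.105),cap=(500,240,.166),dot=(302,200,.154),we=(301,175,.154),we2=(305,285,.154)).items():print(nm,L(P(*p)))
d=P(301,178,.154)-P(305,285,.154);print(np.degrees(np.arctan2(d[1],d[0])))
im=cv2.imread('pics/wrist21.png');cv2.imwrite('pics/w21z.png',cv2.resize(im[100:250,220:390],None,fx=4,fy=4,interpolation=cv2.INTER_CUBIC))
```

```text
slf_t (np.float64(0.0648), np.float64(-0.0313))
slf_b (np.float64(-0.0663), np.float64(-0.0317))
fix_t (np.float64(0.0578), np.float64(-0.0929))
fix_b (np.float64(-0.0575), np.float64(-0.0922))
cap (np.float64(0.0002), np.float64(-0.0581))
dot (np.float64(0.02), np.float64(0.0384))
we (np.float64(0.0327), np.float64(0.0385))
we2 (np.float64(-0.0261), np.float64(0.0381))
7.0857123556804025
```

View pics/w21z.png

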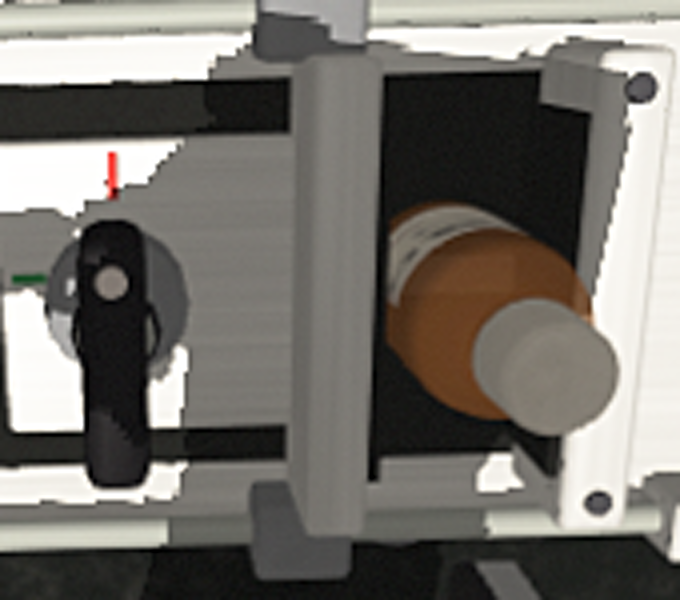

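```bash
python3 -c "
from rig import manip
print(manip.finish_job(), manip.state()['time_s'])"
```

```text
the job is handed in; nothing more can be done
the job is handed in; nothing more can be done
```

The amber bottle is clamped upright on the shaker between the two pads and the knob is locked. I handed the job in about 29 s into the 64 s limit, and no verdict came back.

**What I did**
- I turned the knob free to about 1.2 rad.
- I slid the bar back about 53 mm, to a gap of roughly 80 mm.
- I set the bottle down with about 15 N of contact force. I pulled the bar in until it stopped hard at about 10 N, then turned the knob clockwise to its stop, where the torque reached about 1.5 N m.

**Last checks**
- **Knob:** the wing lies at 7.1° against the shaker's 6.7°, so it is within about 0.01 rad of tight.
- **Bottle:** it looks upright and sits on the pads' centre line in x, to within measuring error.
- **Gap:** the camera put it at about 47–48 mm, but I could not see the fixed pad's face directly, so "snug" rests mainly on the hard stop.
- **Other items:** the other bottles looked unmoved in the side view; I did not re-measure them or check the beaker separately. The robot was clear of everything.

**What disagreed**
- **Finger length:** the fingertips end about 28 mm short of the stated TCP. Because of this my first grip slipped off the top of the knob without turning it, so I went lower and repeated it.
- **Cameras:** the fixed cameras placed the shaker about 8 mm away from where the wrist camera did. I used the wrist camera's figures, which matched the contacts I felt.

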